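# Set up the date-labelling station

### The job

Get the date-labelling station ready for the shift: take the empty cardboard core off the labeller's spindle and drop it into the ramekin, put the new label roll flat on the spindle, press the orange cover down until it clicks and stays shut, then squeeze the orange trigger all the way against the grip and let it go. Stand every loose marker upright in the wooden pen stand, at any time, either end up, and leave the green-and-white mug and the white jug where they are.

Things in the scene. Friction and masses are not known exactly. Their poses are not given: they have to be found in the camera images.
- labeller: fixed bench labeller, base plate 170 (x) x 250 (y) x 14 mm, origin centre of underside, front -x. Right (-y): roll bay, open at the sides, with a rear wall 54 mm high (front face x = +63 mm) that carries the cover's hinge, and a catch housing in front (x -84 to -70, y -80 to -30, 61 mm high). Left (+y): black upright pistol grip
- spindle (a point): foot of the steel spindle on the bay floor (14 mm above the worktop), in labeller axes; the spindle is an upright pin 18 mm in diameter and 22 mm high with a tapered top; labeller frame (0, -55, 14) mm
- core: empty brown cardboard core, a ring of outer diameter 33 mm, hole 27 mm, 28 mm high, 20 g; origin: centre of its underside, z along its axis; starts standing on the spindle
- roll: new roll of white labels, a ring of outer diameter 62 mm, hole 28 mm, 28 mm high, 60 g; origin: centre of one flat face (its underside at the start), z along its axis; starts lying flat on the worktop
- ramekin: white loose ramekin, 77 mm wide, 42 mm high, hollow, inside about 52 mm wide with its floor 5 mm up; origin: centre of its underside
- cover (a joint): orange cover of the roll bay, rad: 0 shut and level, 1.6 to 1.85 leaning back open at the start (stop 1.9). 122 mm long from the hinge, 108 wide, 5 thick, 12 mm side skirts. A light spring (0.07 N m at 0) swings it open unless the catch holds its lip; pressed down with 6 to 8 N at the lip it snaps past the catch at 0.1 to 0.05 rad and is then held under 0.03
- cover_hinge (a point): point on the cover's hinge line at mid width, 56 mm above the worktop, turning with the cover; labeller frame (62, -55, 56) mm; the hinge line is the labeller's y axis, the shut cover runs from it to -x
- cover_lip (a point): middle of the white press pad on the cover's outer face, 108 mm from the hinge line, 14 mm from the lip; its z axis is the outer face's normal
- trigger (a joint): orange sprung trigger on the front of the grip, rad: 0 = released, 0.18 = fully squeezed against the grip (stop); needs about 3 N at first and 8 to 10 N when fully squeezed; springs back when let go
- trigger_pad (a point): point on the trigger's front face, 65 mm from its pin, about 103 mm above the worktop; moves about 12 mm toward the grip when squeezed. The trigger is 20 mm wide, upper end 123 mm above the worktop, its pin at 40 mm
- grip (a point): point on the centre line of the upright black grip, 100 mm above the worktop, in labeller axes; labeller frame (0, 85, 100) mm. The grip is 30 (x) by 28 (y) mm, top at 130 mm; the trigger is on its -x side: both together span 55 to 59 mm along x near the top when released, 40 mm (x -25 to +15) when fully squeezed
- stand: fixed wooden pen stand, 52 (x) x 204 (y) x 75 mm high, origin: centre of its underside; four square sockets 28 x 28 mm, 68 mm deep, chamfered mouths, in a row along its y at +75, +25, -25, -75 mm
- stand_hole0 (a point): centre of the mouth of socket 0 of the pen stand, 75 mm above the worktop
- stand_hole1 (a point): centre of the mouth of socket 1 of the pen stand, 75 mm above the worktop
- stand_hole2 (a point): centre of the mouth of socket 2 of the pen stand, 75 mm above the worktop
- stand_hole3 (a point): centre of the mouth of socket 3 of the pen stand, 75 mm above the worktop
- marker_a: a felt marker, white body and black cap, a round stick 135 mm long and 16 to 17 mm thick, 20 g; starts lying flat near the front left of the worktop. Origin on its surface at mid length (on the underside while its z axis points up), axis of the stick 8 mm along +z from it; y runs along the stick. Two to four of the markers are there
- marker_b: a felt marker, white body and black cap, a round stick 135 mm long and 16 to 17 mm thick, 20 g; starts lying flat near the front left of the worktop. Origin on its surface at mid length (on the underside while its z axis points up), axis of the stick 8 mm along +z from it; y runs along the stick. Two to four of the markers are there
- marker_c: a felt marker, white body and black cap, a round stick 135 mm long and 16 to 17 mm thick, 20 g; starts lying flat near the front left of the worktop. Origin on its surface at mid length (on the underside while its z axis points up), axis of the stick 8 mm along +z from it; y runs along the stick. Two to four of the markers are there
- marker_d: a felt marker, white body and black cap, a round stick 135 mm long and 16 to 17 mm thick, 20 g; starts lying flat near the front left of the worktop. Origin on its surface at mid length (on the underside while its z axis points up), axis of the stick 8 mm along +z from it; y runs along the stick. Two to four of the markers are there
- mug: loose green-and-white mug, 101 mm high, about 80 mm wide with its handle 109 mm, at the back of the work; not to be disturbed; origin at the middle of its underside
- jug: loose white cream jug, 85 mm high, 67 x 103 mm, at the back of the work; not to be disturbed; origin at the middle of its underside

How it is judged:
By the outcome, as a careful person would: the job done as asked, in the order asked, and still so for the second after the job is handed in, with the robot touching nothing.
Of marker_a, marker_b, marker_c, marker_d only 2 to 4 are there at a start; the rules pass over those that are not, and their reading is None.
At some moment in a run one of roll, ramekin may be knocked a few centimetres aside while the robot is not near it.
Once in a run the grip may slacken for a moment while it holds something.
It also fails if it takes over 210 s, if anything falls off the work surface, if the arm or the gripper's body presses on something with over 40 N, if the wrist force passes 120 N, or if a joint passes its speed limit or range.

### The arm

A 6-joint arm with a two-finger parallel gripper is mounted at the origin on a cart in front of the work surface, level with it; the furniture and walls round the work are solid. World frame = base frame: x ahead of the robot, y to its left, z up, the work surface at z = 0. Lengths are in m, angles in degrees, forces in N, time in s.
With the tool pointing down it reaches from about 0.25 to 0.725 m from the base axis. Payload 9.7 kg.
Tool frame: the origin (TCP) lies at the very end of the fingers, on their centre line; the grasp point (between the pads) lies 19 mm behind it; z points along the fingers, y is the line along which they close (so a half turn about z gives the same grasp; the last joint's range is limited). The gripper opens to 85 mm and grips with 20 to 120 N. Pads are 22 mm wide; open, the fingers measure 114 mm over their backs; the gripper's body (76 mm by 85 mm) begins 54 mm behind the grasp point. The pads swing forward as they close: fully open they stand 13 mm farther back than shut.
Start: joints at [73.281, 4.979, 10.078, 95.1, 0, 90], TCP at [0.158, 0.527, 0.231] pointing down, gripper open.
Joint ranges: [-179.16, 179.16], [-48.56, 103.87], [-65.8, 70.77], [-126.05, 130.52], [-82.76, 87.17], [-180, 180]. Speed limits (degrees/s): [127.2, 127.2, 147.25, 180, 180, 180].

### API

Orientations are given as [roll, pitch, yaw] about the fixed x, y, z axes, in that order (R = Rz(yaw) Ry(pitch) Rx(roll)).
In Python, from workcell import bot gives the robot as it stands.
- The arm moves only by the tool arm_command, never from a script. Its argument "series" is a list of rows, each a list of 4 numbers: the shift along the tool's x, y, z in m, then the turn about the tool's z in rad. A call has exactly 5 rows; each row is the pose to reach, as a shift and turn from the pose commanded when the call began, along the tool's axes at that moment; what a row does not reach only later rows make up. A row lasts 1/10 s, in which the tool goes at most 50 mm and 8.59 degrees, less where a joint would pass 70% of its speed; a pose out of reach is approached as far as the arm can. A call with a gripper value outside its range is refused whole. "hand" is the finger opening in m, from 0 to 0.0854, set as the call begins (left out, the last holds). The fingers move at their own pace and stop on an object; "grip_force" is the grip in N (left out, the last holds). Time passes only in rows, so rows that repeat a pose let the fingers close, or fill a call up. It gives the time, the measured TCP pose, the force, the opening and the grip force at its end, in the units of the state.
- bot.get_obs(): the state, without advancing time (a new reading comes with each control period).
- bot.camera(name): name is "side" or "top" or "wrist"; returns a dict with "color" (420x560x3 uint8, blue, green, red), "camera_matrix" (3x3 intrinsics, pixels), "dist_coeffs" ([k1, k2, p1, p2, k3] as OpenCV has them; the pictures are not rectified), "xyz" and "orientation" of the camera in the world; the wrist camera has in their place "T_tool_cam" (4x4, takes a point from camera to tool coordinates, whose origin is the TCP and whose axes are the flange's). Camera axes: x right, y up, looking along -z (the intrinsics and any distortion apply to the point x, -y, -z); pixel columns grow to the right and rows downward; lengths in m; the calibration is good to about 2 mm. A picture is of the moment at which its call begins: read the wrist's pose just before it. There is no depth.
- bot.job_done(): hands the job in; it is judged then, once.
Trained networks look in the newest picture that a camera, given by its name, has taken for a name from the list of things; names that differ only in an ending like _2 or _b are one class to them, and where a whole thing is asked for, a point or a joint stands for the part that bears it (a point fixed in the world has none). Each returns a list of dicts, best first, with "confidence" (0 to 1); they miss things now and then, are a little off and sometimes report something else, mostly with a low value. They report only what shows in the picture. A call takes as long as a camera call.
- bot.find_in(camera, target): "location" ([column, row] in pixels, amid what is visible of it).
- bot.mark_of(camera, target): "location" ([column, row] in pixels: a listed point, or the origin of a listed thing).
The state is a dict: "time": time; "q": joint angles; "qd": joint speeds; "joint_efforts": joint torques, N m; "ee_pos": TCP position; "tcp_rot": TCP orientation; "wrist_force": force on the tool from outside, world axes, zero at the start; "torque": the same for the moment, N m; "opening": finger opening in m; "grasp_force": force on a finger pad.
Only numpy, scipy, OpenCV 4.12 (cv2) and the standard library are available. Lean on these libraries where they do the work, as an engineer would, in place of code of your own. Each camera call takes 0.05 s, during which the arm holds its last target. There are 200 camera calls.

## Working session

There is one attempt and no reset: what is moved stays moved. The work goes in short steps, Python scripts to look and compute and a tool call to move; the robot and the scene stay as the last step left them, time stands still between calls to the robot, and variables do not carry over. Pictures are saved under pics/ and viewed, at most 14 in all, crops included, and the job is handed in when it is done.

Besides the shell and the picture viewer there is one more tool, called after ">>>" as a command line: name --pt "numbers of a row" for each row, then --argument value for the rest. arm_command: Moves the arm, as the interface text tells. Its arguments: {"type":"object","properties":{"series":{"type":"array"},"hand":{"type":"number"},"grip_force":{"type":"number"}},"required":["series"]}

```bash
mkdir -p pics
cat > h.py <<'E'
import numpy as np, cv2
from scipy.spatial.transform import Rotation as R
from workcell import bot
C={}
def shot(n,save=None):
    o=bot.get_obs(); d=bot.camera(n)
    if 'T_tool_cam' in d:
        T=np.eye(4); T[:3,:3]=R.from_euler('xyz',o['tcp_rot'],degrees=True).as_matrix(); T[:3,3]=o['ee_pos']
        M=T@np.array(d['T_tool_cam'])
    else:
        M=np.eye(4); M[:3,3]=d['xyz']; q=np.array(d['orientation'],float)
        M[:3,:3]=q if q.shape==(3,3) else (R.from_quat(q) if q.size==4 else R.from_euler('xyz',q,degrees=True)).as_matrix()
    C[n]=(M,np.array(d['camera_matrix'],float),np.array(d['dist_coeffs'],float))
    if save: cv2.imwrite('pics/'+save+'.png',d['color'])
    return d
def ray(n,px):
    M,K,D=C[n]; u=cv2.undistortPoints(np.array([[px]],float),K,D)[0,0]
    v=M[:3,:3]@np.array([u[0],-u[1],-1]); return M[:3,3],v
def at(n,px,z):
    p,v=ray(n,px); return p+v*(z-p[2])/v[2]
def proj(n,X):
    M,K,D=C[n]; c=M[:3,:3].T@(np.atleast_2d(X)-M[:3,3]).T
    return cv2.projectPoints((c*np.array([[1],[-1],[-1]])).T.copy(),np.zeros(3),np.zeros(3),K,D)[0][:,0]
def tri(obs):
    A=np.zeros((3,3));b=np.zeros(3)
    for n,px in obs:
        p,v=ray(n,px); v=v/np.linalg.norm(v); P=np.eye(3)-np.outer(v,v); A+=P;b+=P@p
    return np.linalg.solve(A,b)
def st():
    o=bot.get_obs(); print('t',o['time'],'p',np.round(o['ee_pos'],4),'rot',np.round(o['tcp_rot'],1),'f',np.round(o['wrist_force'],1),'op',round(o['opening'],4),'gf',np.round(o['grasp_force'],1)); return o
E
python3 - <<'E'
from h import *
o=st(); 
d=shot('top','top0'); print(d['orientation'],d['xyz']); d=shot('side','side0'); shot('wrist','w0')
Z=dict(labeller=0,core=.014,roll=0,ramekin=0,cover_lip=.16,cover_hinge=.056,spindle=.014,trigger_pad=.103,grip=.1,stand=0,stand_hole0=.075,stand_hole1=.075,stand_hole2=.075,stand_hole3=.075,marker_a=0,mug=0,jug=0)
for k,z in Z.items():
    for c in ('top','side'):
        for r in bot.mark_of(c,k)[:6 if 'marker' in k else 1]:
            print(k,c,round(r['confidence'],2),np.round(r['location'],0),np.round(at(c,r['location'],z),3))
E
```

```text
t 0.0 p [0.1581 0.5265 0.2306] rot [-179.9   -0.   163.3] f [-0.4 -0.4 -0.8] op 0.0855 gf 0.0
[  8.57498957   0.89678026 -90.39502701] [ 0.43501738 -0.02125266  1.26917801]
labeller top 0.9 [361. 254.] [ 0.504 -0.231  0.   ]
labeller side 0.81 [291. 312.] [ 0.503 -0.223  0.   ]
core top 0.48 [377. 256.] [ 0.497 -0.275  0.014]
core side 0.75 [305. 321.] [ 0.501 -0.268  0.014]
roll top 0.72 [294. 275.] [ 0.446 -0.031  0.   ]
roll side 0.88 [217. 273.] [ 0.441 -0.03   0.   ]
ramekin top 0.56 [293. 224.] [ 0.595 -0.031  0.   ]
ramekin side 0.75 [278. 248.] [ 0.606 -0.029  0.   ]
cover_lip top 0.46 [217. 203.] [0.634 0.171 0.16 ]
cover_lip side 0.72 [349. 243.] [ 0.587 -0.277  0.16 ]
cover_hinge side 0.93 [339. 295.] [ 0.566 -0.286  0.056]
spindle top 0.72 [378. 254.] [ 0.502 -0.28   0.014]
spindle side 0.72 [307. 322.] [ 0.502 -0.273  0.014]
trigger_pad top 0.54 [331. 267.] [ 0.464 -0.133  0.103]
trigger_pad side 0.63 [277. 247.] [ 0.523 -0.147  0.103]
grip top 0.68 [333. 252.] [ 0.505 -0.138  0.1  ]
grip side 0.67 [262. 251.] [ 0.493 -0.138  0.1  ]
stand top 0.85 [232. 207.] [0.648 0.15
[... 271 characters left out ...]
tand_hole2 top 0.95 [219. 206.] [0.64  0.181 0.075]
stand_hole2 side 0.77 [244. 184.] [0.642 0.183 0.075]
stand_hole3 top 0.95 [219. 206.] [0.64  0.181 0.075]
stand_hole3 side 0.77 [244. 184.] [0.642 0.183 0.075]
marker_a top 0.77 [248. 283.] [0.421 0.103 0.   ]
marker_a top 0.6 [190. 282.] [0.424 0.277 0.   ]
marker_a side 0.54 [181. 250.] [0.414 0.101 0.   ]
marker_a side 0.47 [160. 218.] [0.426 0.272 0.   ]
marker_a side 0.45 [234. 179.] [0.715 0.37  0.   ]
marker_a side 0.39 [255. 212.] [0.655 0.151 0.   ]
mug top 0.84 [221. 167.] [0.773 0.19  0.   ]
mug side 0.81 [282. 193.] [0.781 0.201 0.   ]
jug top 0.66 [287. 172.] [ 0.755 -0.012  0.   ]
jug side 0.58 [318. 224.] [0.757 0.    0.   ]
```

```bash
python3 -c "
import cv2,numpy as np
a=cv2.imread('pics/top0.png');b=cv2.imread('pics/side0.png')
cv2.imwrite('pics/ts.png',cv2.resize(np.vstack([a,b]),(0,0),fx=.71,fy=.71))"
```

```text
(no output)
```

View pics/ts.png

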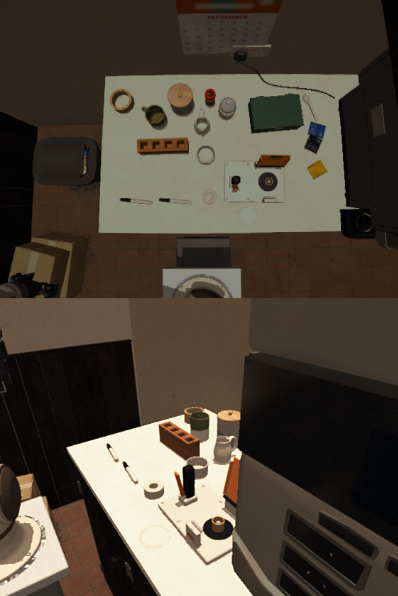

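>>> arm_command --pt "0 -0.03 0 -0.14" --pt "-0.02 -0.08 0 -0.29" --pt "-0.04 -0.12 0 -0.2915" --pt "-0.06 -0.16 0 -0.2915" --pt "-0.06 -0.2 0 -0.2915" --hand 0.06

```text
time: 2.35
ee_pos: [0.1587, 0.316, 0.2311]
tcp_rot: [180.0, 0.0, 179.9]
wrist_force: [-0.4, -0.0, 0.6]
opening: 0.06
grasp_force: 0.0
```

>>> arm_command --pt "-0.02 -0.04 0 0" --pt "-0.05 -0.08 0 0" --pt "-0.09 -0.12 0 0" --pt "-0.12 -0.16 0 0" --pt "-0.14 -0.2 0 0"

```text
time: 2.85
ee_pos: [0.2977, 0.1189, 0.2314]
tcp_rot: [180.0, 0.1, -180.0]
wrist_force: [1.0, 1.3, -0.6]
opening: 0.06
grasp_force: 0.0
```

>>> arm_command --pt "-0.02 -0.045 0 0" --pt "-0.04 -0.09 0 0" --pt "-0.06 -0.135 0 0" --pt "-0.08 -0.18 0 0" --pt "-0.1 -0.22 0 0"

```text
time: 3.35
ee_pos: [0.3969, -0.1021, 0.2315]
tcp_rot: [-180.0, 0.1, 179.9]
wrist_force: [1.0, 0.7, -0.5]
opening: 0.0601
grasp_force: 0.0
```

>>> arm_command --pt "-0.03 -0.04 0 0" --pt "-0.06 -0.08 0 0" --pt "-0.08 -0.12 0 0" --pt "-0.1 -0.16 0 0" --pt "-0.1 -0.174 0.0 0"

```text
time: 3.85
ee_pos: [0.4978, -0.2766, 0.2293]
tcp_rot: [180.0, -0.1, 179.9]
wrist_force: [-0.4, 0.3, -0.4]
opening: 0.0602
grasp_force: 0.0
```

Run:
```python
from h import *
st(); shot('wrist','w1')
for k,z in dict(core=.014,spindle=.014,labeller=0,cover_hinge=.056).items():
    for r in bot.mark_of('wrist',k)[:2]: print(k,round(r['confidence'],2),np.round(r['location']),np.round(at('wrist',r['location'],z),4))
```

```text
t 3.85 p [ 0.4978 -0.2766  0.2293] rot [ 1.800e+02 -1.000e-01  1.799e+02] f [-0.4  0.3 -0.4] op 0.0602 gf 0.0
core 0.91 [274. 175.] [ 0.4983 -0.2747  0.014 ]
spindle 0.83 [268. 175.] [ 0.4989 -0.281   0.014 ]
spindle 0.23 [273. 352.] [ 0.704  -0.2766  0.014 ]
labeller 0.67 [323. 176.] [ 0.5024 -0.2254  0.    ]
cover_hinge 0.87 [269. 254.] [ 0.5637 -0.2798  0.056 ]
cover_hinge 0.34 [518. 114.] [ 0.4373 -0.07    0.056 ]
```

View pics/w1.png

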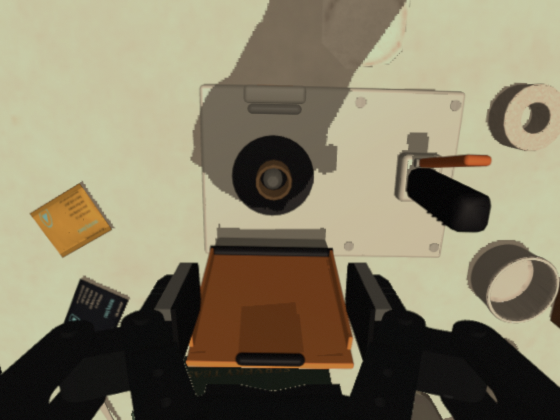

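>>> arm_command --pt "0 0 0.05 0" --pt "0 0.001 0.1 0" --pt "0 0.001 0.15 0" --pt "0 0.001 0.19 0" --pt "0 0.001 0.209 0"

```text
time: 4.6
ee_pos: [0.4947, -0.2701, 0.019]
tcp_rot: [179.9, -0.2, -179.9]
wrist_force: [0.2, 1.2, 0.3]
opening: 0.0596
grasp_force: 0.0
```

>>> arm_command --pt "0 0 0 0" --pt "0 0 0 0" --pt "0 0 0 0" --pt "0 0 0 0" --pt "0 0 0 0" --hand 0.02 --grip_force 30

```text
time: 5.1
ee_pos: [0.4973, -0.2728, 0.0236]
tcp_rot: [-179.9, 0.1, 180.0]
wrist_force: [1.4, -0.6, 4.7]
opening: 0.0321
grasp_force: 30.1
```

>>> arm_command --pt "0 0 -0.02 0" --pt "0 0 -0.04 0" --pt "0 0 -0.06 0" --pt "0 0 -0.08 0" --pt "0 0 -0.1 0"

```text
time: 5.6
ee_pos: [0.4966, -0.2726, 0.1237]
tcp_rot: [-180.0, 0.0, 180.0]
wrist_force: [0.2, -0.9, -1.4]
opening: 0.0324
grasp_force: 30.0
```

Run:
```python
from h import *
st(); shot('wrist','w2'); shot('top')
for k,c,z in (('ramekin','top',0),('ramekin','wrist',0),('roll','top',0),('roll','wrist',0)):
    for r in bot.mark_of(c,k)[:1]: print(k,round(r['confidence'],2),np.round(r['location']),np.round(at(c,r['location'],z),4))
```

```text
t 5.6 p [ 0.4966 -0.2726  0.1237] rot [-180.    0.  180.] f [ 0.2 -0.9 -1.4] op 0.0324 gf 30.0
ramekin 0.63 [291. 220.] [ 0.6096 -0.0244  0.    ]
roll 0.74 [292. 275.] [ 0.4442 -0.0244  0.    ]
```

View pics/w2.png

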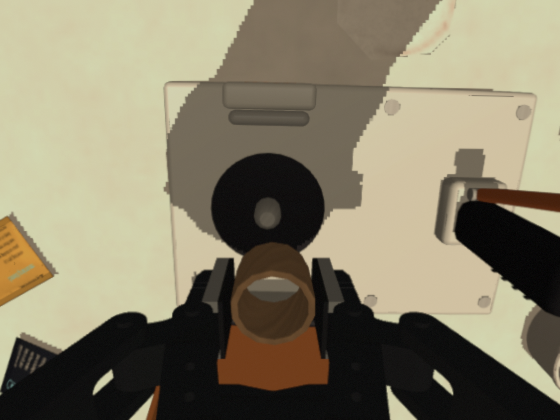

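>>> arm_command --pt "0 0 -0.05 0" --pt "-0.02 0.03 -0.09 0" --pt "-0.04 0.07 -0.09 0" --pt "-0.06 0.115 -0.09 0" --pt "-0.07 0.16 -0.09 0"

```text
time: 6.4
ee_pos: [0.5674, -0.1109, 0.211]
tcp_rot: [180.0, -0.1, 180.0]
wrist_force: [-0.0, -0.2, -1.3]
opening: 0.032
grasp_force: 30.0
```

>>> arm_command --pt "-0.02 0.04 0 0" --pt "-0.03 0.082 0 0" --pt "-0.03 0.082 0 0" --pt "-0.03 0.082 0 0" --pt "-0.03 0.082 0 0"

```text
time: 6.9
ee_pos: [0.5963, -0.0312, 0.2117]
tcp_rot: [-180.0, -0.1, 180.0]
wrist_force: [-0.9, -0.3, -0.1]
opening: 0.0325
grasp_force: 30.0
```

Run:
```python
from h import *
st(); shot('wrist','w3'); shot('side')
ob=[]
for c in ('wrist','side'):
    for r in bot.mark_of(c,'ramekin')[:1]: print(c,round(r['confidence'],2),np.round(r['location']),np.round(at(c,r['location'],0),4))
```

```text
t 6.9 p [ 0.5963 -0.0312  0.2117] rot [-1.8e+02 -1.0e-01  1.8e+02] f [-0.9 -0.3 -0.1] op 0.0325 gf 30.0
wrist 0.72 [287. 188.] [ 0.6095 -0.0172  0.    ]
side 0.77 [275. 247.] [ 0.6047 -0.0211  0.    ]
```

View pics/w3.png

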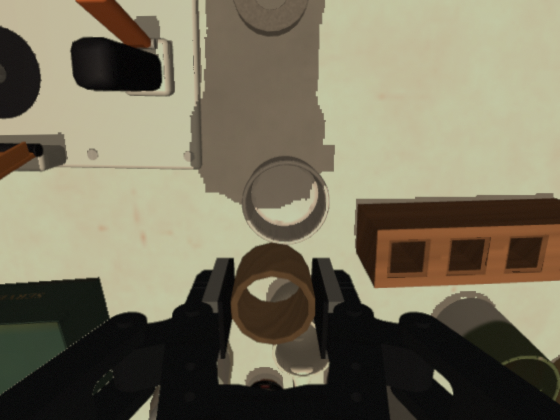

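Run:
```python
from h import *
shot('wrist'); st()
print(at('wrist',(286,200),.042), at('wrist',(273,308),.2117-.0096+.028), )
for r in bot.mark_of('wrist','stand_hole1')[:5]: print(round(r['confidence'],2),np.round(r['location']),np.round(at('wrist',r['location'],.075),4))
for p in [(408,257),(467,255),(525,253)]: print(at('wrist',p,.075))
```

```text
t 7.15 p [ 0.5965 -0.0315  0.2124] rot [-180.     0.   179.9] f [-0.2  0.  -0.6] op 0.032 gf 30.0
[ 0.61026242 -0.02020028  0.042     ] [ 0.59961902 -0.03176058  0.2301    ]
0.67 [470. 255.] [0.6483 0.1308 0.075 ]
0.66 [529. 251.] [0.6453 0.1815 0.075 ]
0.65 [413. 260.] [0.6524 0.0839 0.075 ]
[0.64965822 0.07913887 0.075     ]
[0.64832207 0.12861385 0.075     ]
[0.64709895 0.17862577 0.075     ]
```

>>> arm_command --pt "-0.01 0.011 0.04 0" --pt "-0.01 0.011 0.085 0" --pt "-0.01 0.011 0.13 0" --pt "-0.01 0.011 0.155 0" --pt "-0.01 0.011 0.163 0"

```text
time: 7.7
ee_pos: [0.6047, -0.0199, 0.0459]
tcp_rot: [180.0, -0.3, 180.0]
wrist_force: [-0.4, 1.1, 0.6]
opening: 0.0324
grasp_force: 29.9
```

>>> arm_command --pt "0 0 0 0" --pt "0 0 0 0" --pt "0 0 0 0" --pt "0 0 0 0" --pt "0 0 0 0" --hand 0.05

```text
time: 8.2
ee_pos: [0.6071, -0.0196, 0.0502]
tcp_rot: [-180.0, 0.1, 180.0]
wrist_force: [0.7, 1.0, -0.4]
opening: 0.0502
grasp_force: 0.0
```

>>> arm_command --pt "0 0 -0.03 0" --pt "0 0 -0.07 0" --pt "0 0 -0.115 0" --pt "0.04 0 -0.13 0" --pt "0.085 0 -0.13 0"

```text
time: 8.7
ee_pos: [0.5228, -0.0195, 0.1822]
tcp_rot: [-180.0, 0.3, 180.0]
wrist_force: [0.5, 0.3, 0.7]
opening: 0.0498
grasp_force: 0.0
```

>>> arm_command --pt "0.04 0 0 0" --pt "0.074 0 0 0" --pt "0.074 0 0 0" --pt "0.074 0 0 0" --pt "0.074 0 0 0" --hand 0.0854

```text
time: 9.2
ee_pos: [0.4485, -0.0195, 0.1795]
tcp_rot: [-180.0, 0.0, 180.0]
wrist_force: [0.9, 0.4, 0.3]
opening: 0.0853
grasp_force: 0.0
```

Run:
```python
from h import *
st(); shot('wrist','w4'); shot('top')
for c in ('wrist','top'):
  for k in ('roll','core','ramekin'):
    for r in bot.mark_of(c,k)[:1]: print(k,c,round(r['confidence'],2),np.round(r['location']),np.round(at(c,r['location'],0),4))
```

```text
t 9.2 p [ 0.4485 -0.0195  0.1795] rot [-180.    0.  180.] f [0.9 0.4 0.3] op 0.0853 gf 0.0
roll wrist 0.86 [256. 171.] [ 0.4389 -0.034   0.    ]
core wrist 0.75 [273. 337.] [ 0.609  -0.0189  0.    ]
ramekin wrist 0.6 [270. 338.] [ 0.6101 -0.0226  0.    ]
core top 0.44 [287. 222.] [ 0.6033 -0.0136  0.    ]
ramekin top 0.94 [292. 220.] [ 0.6086 -0.0283  0.    ]
```

View pics/w4.png

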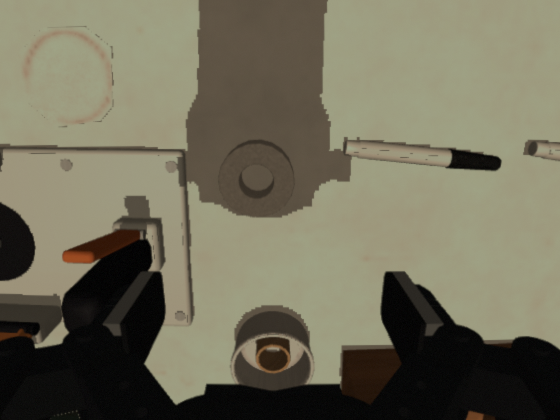

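>>> arm_command --pt "0.006 -0.0125 0.04 0" --pt "0.006 -0.0125 0.085 0" --pt "0.006 -0.0125 0.13 0" --pt "0.006 -0.0125 0.16 0" --pt "0.006 -0.0125 0.171 0"

```text
time: 10.1
ee_pos: [0.4397, -0.0319, 0.0052]
tcp_rot: [180.0, -0.3, 180.0]
wrist_force: [-1.0, 0.1, 1.7]
opening: 0.0857
grasp_force: 0.0
```

>>> arm_command --pt "0 0 0 0" --pt "0 0 0 0" --pt "0 0 0 0" --pt "0 0 0 0" --pt "0 0 0 0" --hand 0.05 --grip_force 45

```text
time: 10.6
ee_pos: [0.443, -0.0321, 0.0102]
tcp_rot: [-180.0, 0.2, 180.0]
wrist_force: [-0.3, 0.5, 7.4]
opening: 0.0601
grasp_force: 49.3
```

>>> arm_command --pt "0 0 -0.03 0" --pt "0 0 -0.07 0" --pt "0 0 -0.12 0" --pt "0 0 -0.16 0" --pt "0 0 -0.2 0"

```text
time: 11.1
ee_pos: [0.4417, -0.032, 0.2111]
tcp_rot: [-180.0, 0.1, 180.0]
wrist_force: [1.3, 0.1, -0.5]
opening: 0.0604
grasp_force: 49.2
```

Run:
```python
from h import *
st(); shot('wrist','w5')
for r in bot.mark_of('wrist','roll')[:1]: print(r['confidence'],r['location'])
```

```text
t 11.1 p [ 0.4417 -0.032   0.2111] rot [-1.8e+02  1.0e-01  1.8e+02] f [ 1.3  0.1 -0.5] op 0.0604 gf 49.2
0.85 [271.7, 265.0]
```

View pics/w5.png

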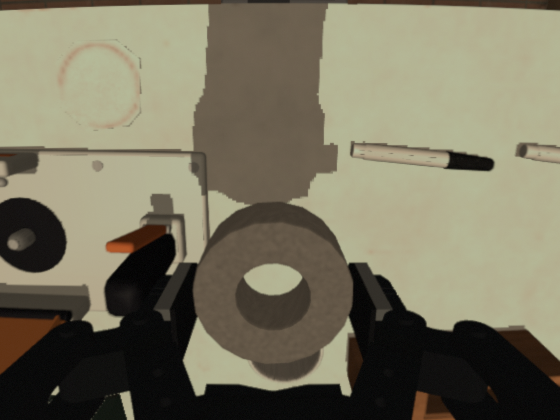

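Run:
```python
from h import *
shot('wrist'); o=st()
print(at('wrist',(273,297),.2294)-o['ee_pos'])
M,K,D=C['wrist']; rel=M[:3,3]-np.array(o['ee_pos'])
for p,px in (([.4978,-.2766,.2293],(273,179)),([.4966,-.2726,.1237],(267,212))):
    M2=M.copy(); M2[:3,3]=rel+p; C['wrist']=(M2,K,D); print(at('wrist',px,.035))
```

```text
t 11.25 p [ 0.443  -0.0321  0.2114] rot [-180.     0.3  180. ] f [ 0.2 -0.  -0.9] op 0.0606 gf 49.2
[ 0.00054063 -0.00012223  0.01801419]
[ 0.50136169 -0.27650975  0.035     ]
[ 0.49776693 -0.27654717  0.035     ]
```

>>> arm_command --pt "-0.01 -0.04 -0.02 0" --pt "-0.02 -0.08 -0.02 0" --pt "-0.03 -0.12 -0.02 0" --pt "-0.04 -0.165 -0.02 0" --pt "-0.05 -0.2 -0.02 0"

```text
time: 11.75
ee_pos: [0.4914, -0.2342, 0.2269]
tcp_rot: [180.0, -0.1, 179.9]
wrist_force: [0.3, -0.3, -0.2]
opening: 0.0606
grasp_force: 49.3
```

>>> arm_command --pt "-0.006 -0.03 0 0" --pt "-0.006 -0.045 0 0" --pt "-0.006 -0.045 0 0" --pt "-0.006 -0.045 0 0" --pt "-0.006 -0.045 0 0"

```text
time: 12.25
ee_pos: [0.4975, -0.2759, 0.2284]
tcp_rot: [180.0, 0.0, -180.0]
wrist_force: [-0.2, -0.9, -0.2]
opening: 0.0605
grasp_force: 49.3
```

Run:
```python
from h import *
o=st(); d=shot('wrist'); 
for k,z in (('spindle',.014),('labeller',0),('cover_hinge',.056),('roll',.22)):
  for r in bot.mark_of('wrist',k)[:1]: print(k,round(r['confidence'],2),np.round(r['location']),np.round(at('wrist',r['location'],z),4))
cv2.imwrite('pics/w6.png',cv2.resize(d['color'][120:370,150:400],(750,750//1))[:600])
```

```text
t 12.25 p [ 0.4975 -0.2759  0.2284] rot [ 180.    0. -180.] f [-0.2 -0.9 -0.2] op 0.0605 gf 49.3
spindle 0.63 [269. 176.] [ 0.4992 -0.2792  0.014 ]
labeller 0.69 [325. 175.] [ 0.5015 -0.2232  0.    ]
roll 0.68 [273. 264.] [ 0.495  -0.2761  0.22  ]
```

View pics/w6.png

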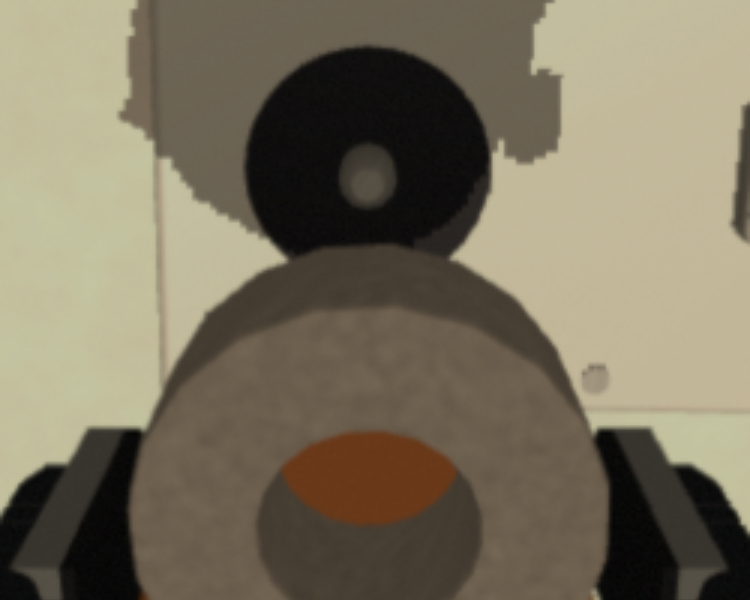

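>>> arm_command --pt "-0.0015 0 0.05 0" --pt "-0.0015 0 0.1 0" --pt "-0.0015 0 0.13 0" --pt "-0.0015 0 0.15 0" --pt "-0.0015 0 0.16 0"

```text
time: 13.0
ee_pos: [0.4982, -0.2763, 0.0662]
tcp_rot: [179.9, -0.1, -180.0]
wrist_force: [0.2, 0.3, -0.9]
opening: 0.0604
grasp_force: 49.2
```

>>> arm_command --pt "0 0 0.01 0" --pt "0 0 0.02 0" --pt "0 0 0.03 0" --pt "0 0 0.037 0" --pt "0 0 0.041 0"

```text
time: 13.5
ee_pos: [0.499, -0.277, 0.0267]
tcp_rot: [180.0, -0.0, 180.0]
wrist_force: [0.1, 0.2, -1.2]
opening: 0.0603
grasp_force: 49.3
```

>>> arm_command --pt "0 0 0.001 0" --pt "0 0 0.001 0" --pt "0 0 0.001 0" --pt "0 0 0.001 0" --pt "0 0 0.001 0"

```text
time: 14.0
ee_pos: [0.4992, -0.2771, 0.0266]
tcp_rot: [-180.0, 0.0, 180.0]
wrist_force: [0.2, -0.1, -0.2]
opening: 0.0603
grasp_force: 49.3
```

>>> arm_command --pt "0 0 0 0" --pt "0 0 0 0" --pt "0 0 0 0" --pt "0 0 0 0" --pt "0 0 0 0" --hand 0.08

```text
time: 14.5
ee_pos: [0.4991, -0.277, 0.0263]
tcp_rot: [-180.0, 0.0, 180.0]
wrist_force: [0.6, -0.8, 0.3]
opening: 0.08
grasp_force: 0.0
```

>>> arm_command --pt "0 0 -0.02 0" --pt "0 0 -0.06 0" --pt "0 0 -0.11 0" --pt "0 0 -0.16 0" --pt "0 0 -0.21 0"

```text
time: 15.0
ee_pos: [0.4987, -0.2768, 0.2384]
tcp_rot: [-180.0, 0.0, 180.0]
wrist_force: [1.9, -0.4, 0.8]
opening: 0.0796
grasp_force: 0.0
```

Run:
```python
from h import *
o=st(); d=shot('wrist','w7'); shot('side'); shot('top')
for c,k,z in (('wrist','roll',.014),('side','roll',.014),('wrist','cover_hinge',.056),('side','cover_hinge',.056),('side','cover_lip',.165),('top','cover_lip',.165),('wrist','cover_lip',.165)):
  for r in bot.mark_of(c,k)[:1]: print(c,k,round(r['confidence'],2),np.round(r['location']),np.round(at(c,r['location'],z),4))
```

```text
t 15.0 p [ 0.4987 -0.2768  0.2384] rot [-180.    0.  180.] f [ 1.9 -0.4  0.8] op 0.0796 gf 0.0
wrist roll 0.93 [272. 174.] [ 0.5006 -0.2776  0.014 ]
side roll 0.7 [307. 327.] [ 0.4949 -0.282   0.014 ]
wrist cover_hinge 0.83 [270. 247.] [ 0.5618 -0.2794  0.056 ]
side cover_hinge 0.97 [334. 293.] [ 0.5613 -0.2764  0.056 ]
side cover_lip 0.91 [348. 242.] [ 0.5807 -0.2809  0.165 ]
top cover_lip 0.94 [389. 219.] [ 0.585  -0.2808  0.165 ]
wrist cover_lip 0.89 [274. 343.] [ 0.5864 -0.2764  0.165 ]
```

View pics/w7.png

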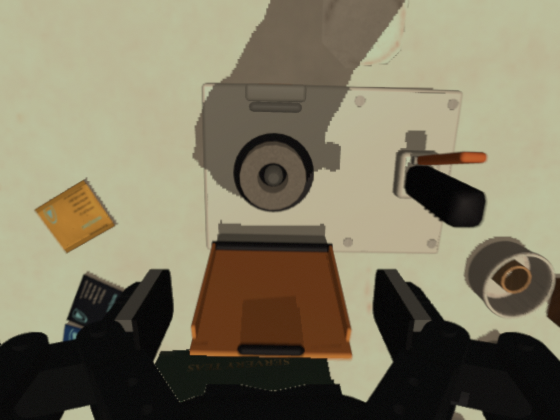

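Run:
```python
from h import *
shot('wrist'); shot('top','top1')
for a,b in (((160,352),(425,182)),((333,361),(351,184))): print(tri([('wrist',a),('top',b)]))
```

```text
[ 0.72067388 -0.42318963  0.00277929]
[ 0.7125981  -0.20614914  0.02398675]
```

```bash
python3 -c "
import cv2
a=cv2.imread('pics/top1.png');cv2.imwrite('pics/t1c.png',cv2.resize(a[100:320,160:500],(0,0),fx=2.3,fy=2.3,interpolation=2))"
```

```text
(no output)
```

View pics/t1c.png

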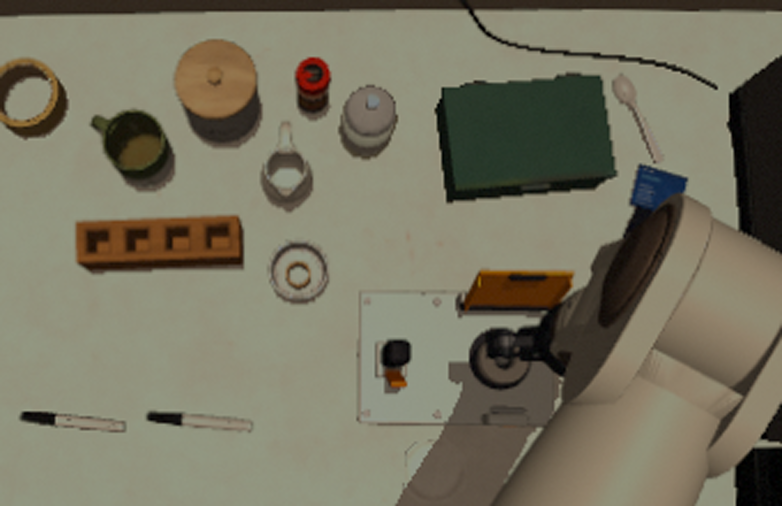

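>>> arm_command --pt "-0.03 0 -0.01 0" --pt "-0.06 0 -0.01 0" --pt "-0.09 0 -0.01 0" --pt "-0.12 0 -0.01 0" --pt "-0.142 0 -0.01 0" --hand 0

```text
time: 16.1
ee_pos: [0.6425, -0.2768, 0.2453]
tcp_rot: [180.0, -0.0, -180.0]
wrist_force: [1.0, -0.6, 0.5]
opening: 0.0065
grasp_force: 0.0
```

>>> arm_command --pt "0 0 0 0" --pt "0 0 0.03 0" --pt "0 0 0.06 0" --pt "0 0 0.09 0" --pt "0 0 0.108 0"

```text
time: 16.6
ee_pos: [0.6395, -0.2768, 0.1356]
tcp_rot: [179.9, -0.2, 180.0]
wrist_force: [-0.1, -1.0, -0.2]
opening: -0.0003
grasp_force: 0.0
```

>>> arm_command --pt "0 0 0.003 0" --pt "0.02 0 0.003 0" --pt "0.035 0 0.0 0" --pt "0.05 0 -0.005 0" --pt "0.065 0 -0.01 0"

```text
time: 17.1
ee_pos: [0.5754, -0.2772, 0.15]
tcp_rot: [-180.0, 0.1, 180.0]
wrist_force: [1.3, 0.6, 0.3]
opening: 0.0001
grasp_force: 0.2
```

>>> arm_command --pt "0.018 0 -0.003 0" --pt "0.036 0 0.0 0" --pt "0.052 0 0.007 0" --pt "0.069 0 0.018 0" --pt "0.084 0 0.034 0"

```text
time: 17.6
ee_pos: [0.4918, -0.2775, 0.1164]
tcp_rot: [-179.9, 0.2, 180.0]
wrist_force: [0.7, 0.5, 0.1]
opening: 0.0002
grasp_force: 0.3
```

>>> arm_command --pt "0.01 0 0.01 0" --pt "0.018 0 0.02 0" --pt "0.024 0 0.028 0" --pt "0.028 0 0.034 0" --pt "0.032 0 0.038 0"

```text
time: 18.1
ee_pos: [0.46, -0.2771, 0.0765]
tcp_rot: [-180.0, 0.0, 180.0]
wrist_force: [-0.3, 1.0, 0.1]
opening: 0.0003
grasp_force: 0.2
```

Run:
```python
from h import *
st(); shot('side','s2'); d=shot('wrist')
a=cv2.imread('pics/s2.png')
cv2.imwrite('pics/sw.png',np.hstack([cv2.resize(a[180:380,180:400],(440,400)),cv2.resize(d['color'],(360,400))]))
```

```text
t 18.1 p [ 0.46   -0.2771  0.0765] rot [-180.    0.  180.] f [-0.3  1.   0.1] op 0.0003 gf 0.2
```

View pics/sw.png

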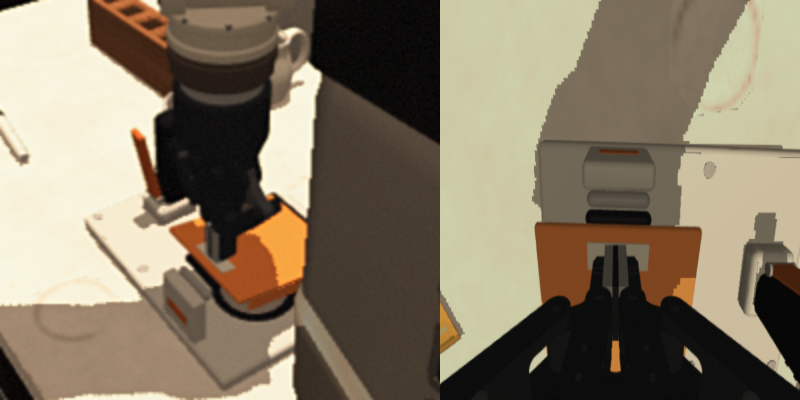

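>>> arm_command --pt "0.002 0 0.002 0" --pt "0.003 0 0.004 0" --pt "0.004 0 0.006 0" --pt "0.004 0 0.008 0" --pt "0.004 0 0.01 0"

```text
time: 18.7
ee_pos: [0.4567, -0.2773, 0.0681]
tcp_rot: [-179.9, 0.1, 180.0]
wrist_force: [-3.2, 1.8, 11.6]
opening: -0.0001
grasp_force: 5.2
```

>>> arm_command --pt "0 0 0.001 0" --pt "0 0 0.002 0" --pt "0 0 0.003 0" --pt "0 0 0.004 0" --pt "0 0 0.005 0"

```text
time: 19.2
ee_pos: [0.456, -0.277, 0.061]
tcp_rot: [180.0, -0.0, 180.0]
wrist_force: [-0.6, -0.1, 6.5]
opening: -0.0003
grasp_force: 3.7
```

>>> arm_command --pt "0 0 0.0005 0" --pt "0 0 0.001 0" --pt "0 0 0.0015 0" --pt "0 0 0.002 0" --pt "0 0 0.0025 0"

```text
time: 19.7
ee_pos: [0.4561, -0.2772, 0.0606]
tcp_rot: [-180.0, 0.0, 180.0]
wrist_force: [-7.8, 4.0, 21.0]
opening: 0.0
grasp_force: 10.3
```

>>> arm_command --pt "0 0 -0.005 0" --pt "0 0 -0.02 0" --pt "0 0 -0.06 0" --pt "0 0 -0.1 0" --pt "0 0 -0.14 0"

```text
time: 20.2
ee_pos: [0.4558, -0.2768, 0.2008]
tcp_rot: [180.0, -0.0, 180.0]
wrist_force: [0.9, 0.1, -0.0]
opening: 0.0
grasp_force: 0.0
```

>>> arm_command --pt "-0.01 0.04 -0.03 0" --pt "-0.02 0.08 -0.03 0" --pt "-0.03 0.11 -0.03 0" --pt "-0.034 0.13 -0.03 0" --pt "-0.035 0.138 -0.03 0" --hand 0.0854

```text
time: 20.7
ee_pos: [0.4915, -0.1374, 0.2294]
tcp_rot: [180.0, 0.0, -179.9]
wrist_force: [0.5, -0.1, 0.6]
opening: 0.0722
grasp_force: 0.0
```

Run:
```python
from h import *
o=st(); print(np.round(o['q'],1)); d=shot('wrist','w8'); shot('side','s8')
for c,k,z in (('wrist','grip',.1),('side','grip',.1),('wrist','trigger_pad',.103),('side','trigger_pad',.103),('wrist','cover_lip',.06),('side','cover_lip',.06)):
  for r in bot.mark_of(c,k)[:1]: print(c,k,round(r['confidence'],2),np.round(r['location']),np.round(at(c,r['location'],z),4))
a=cv2.imread('pics/s8.png')
cv2.imwrite('pics/sw8.png',np.hstack([cv2.resize(a[180:380,180:360],(360,400)),cv2.resize(d['color'],(440,400))]))
```

```text
t 20.7 p [ 0.4915 -0.1374  0.2294] rot [ 180.     0.  -179.9] f [ 0.5 -0.1  0.6] op 0.0722 gf 0.0
[-15.6  -0.5   4.2  94.7   0.  -15.7]
side grip 0.83 [261. 248.] [ 0.4979 -0.1283  0.1   ]
wrist trigger_pad 0.78 [278. 164.] [ 0.4661 -0.1337  0.103 ]
side trigger_pad 0.55 [250. 257.] [ 0.4621 -0.1435  0.103 ]
wrist cover_lip 0.87 [109. 145.] [ 0.4577 -0.2743  0.06  ]
side cover_lip 0.67 [287. 313.] [ 0.4566 -0.2711  0.06  ]
```

View pics/sw8.png

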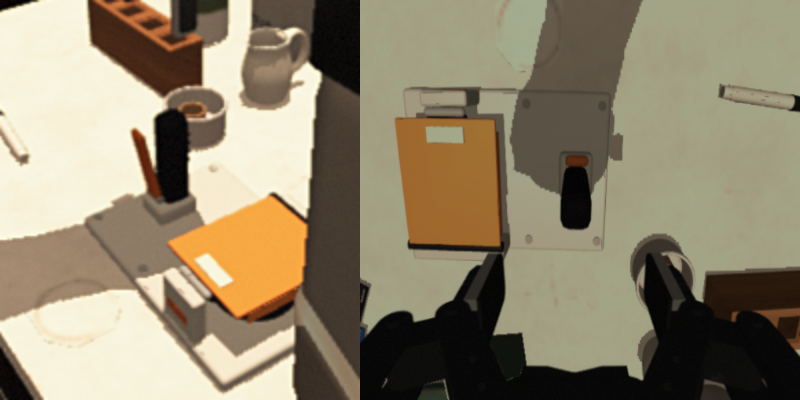

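>>> arm_command --pt "0 0 0 0.145" --pt "0 0 0 0.29" --pt "0 0 0 0.435" --pt "0 0 0 0.58" --pt "0 0 0 0.725"

```text
time: 21.6
ee_pos: [0.491, -0.1396, 0.2287]
tcp_rot: [-180.0, -0.0, 138.0]
wrist_force: [0.6, -0.1, -0.5]
opening: 0.0854
grasp_force: 0.0
```

>>> arm_command --pt "0 0 0 0.145" --pt "0 0 0 0.29" --pt "0 0 0 0.435" --pt "0 0 0 0.58" --pt "0 0 0 0.725"

```text
time: 22.1
ee_pos: [0.4909, -0.1396, 0.2287]
tcp_rot: [-180.0, 0.0, 96.5]
wrist_force: [-0.3, 0.6, -0.7]
opening: 0.0858
grasp_force: 0.0
```

>>> arm_command --pt "0 0 0 0.1208" --pt "0 0 0 0.1208" --pt "0 0 0 0.1208" --pt "0 0 0 0.1208" --pt "0 0 0 0.1208"

```text
time: 22.6
ee_pos: [0.4911, -0.1391, 0.2288]
tcp_rot: [-180.0, -0.0, 90.1]
wrist_force: [-0.3, 0.3, 0.2]
opening: 0.0852
grasp_force: 0.0
```

Run:
```python
from h import *
o=st(); d=shot('wrist','w9')
for c,k,z in (('wrist','grip',.1),('wrist','trigger_pad',.103)):
  for r in bot.mark_of(c,k)[:1]: print(c,k,round(r['confidence'],2),np.round(r['location']),np.round(at(c,r['location'],z),4))
  for r in bot.find_in(c,k)[:1]: print(c,k,round(r['confidence'],2),np.round(r['location']),np.round(at(c,r['location'],z),4))
print(proj('wrist',np.array([[.5027,-.1365,.13],[.5027,-.1365,.1],[.463,-.1375,.11]])))
```

```text
t 22.6 p [ 0.4911 -0.1391  0.2288] rot [-180.    -0.    90.1] f [-0.3  0.3  0.2] op 0.0852 gf 0.0
wrist grip 0.57 [289. 189.] [ 0.503  -0.1334  0.1   ]
wrist grip 0.58 [282. 244.] [ 0.498  -0.1773  0.1   ]
wrist trigger_pad 0.65 [239. 194.] [ 0.4655 -0.1362  0.103 ]
wrist trigger_pad 0.77 [248. 191.] [ 0.4723 -0.134   0.103 ]
[[290.56324161 204.63314453]
 [288.726558   193.2672239 ]
 [234.37657882 198.05172296]]
```

View pics/w9.png

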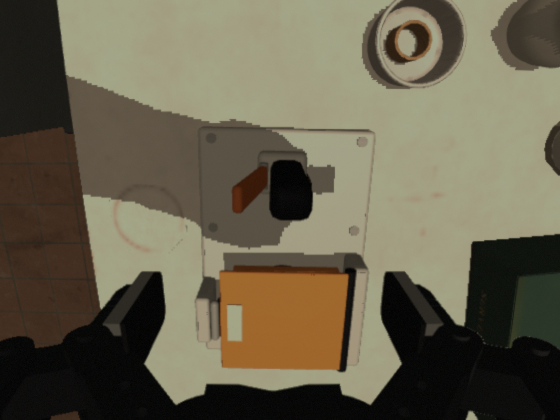

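>>> arm_command --pt "0.0036 -0.0026 0.03 0" --pt "0.0036 -0.0026 0.06 0" --pt "0.0036 -0.0026 0.1 0" --pt "0.0036 -0.0026 0.135 0" --pt "0.0036 -0.0026 0.149 0"

```text
time: 23.35
ee_pos: [0.4869, -0.1349, 0.0765]
tcp_rot: [-179.8, -0.1, 90.0]
wrist_force: [-0.9, -0.2, -0.1]
opening: 0.0854
grasp_force: 0.0
```

>>> arm_command --pt "0 0 0 0" --pt "0 0 0 0" --pt "0 0 0 0" --pt "0 0.003 0 0" --pt "0 0.006 0 0" --hand 0.068 --grip_force 40

```text
time: 23.85
ee_pos: [0.4953, -0.1356, 0.0809]
tcp_rot: [179.9, 0.0, 90.0]
wrist_force: [0.1, -0.6, -0.4]
opening: 0.068
grasp_force: 0.0
```

>>> arm_command --pt "0 0.002 0 0" --pt "0 0.004 0 0" --pt "0 0.005 0 0" --pt "0 0.005 0 0" --pt "0 0.005 0 0"

```text
time: 24.35
ee_pos: [0.4993, -0.1354, 0.0797]
tcp_rot: [-180.0, 0.0, 90.0]
wrist_force: [-5.1, -0.1, 2.3]
opening: 0.0683
grasp_force: 2.1
```

>>> arm_command --pt "0 0 0 0" --pt "0 0 0 0" --pt "0 0 0 0" --pt "0 0 0 0" --pt "0 0 0 0" --hand 0.03

```text
time: 24.85
ee_pos: [0.4981, -0.1354, 0.0799]
tcp_rot: [-179.9, -0.0, 89.9]
wrist_force: [-11.8, 0.3, 7.9]
opening: 0.0407
grasp_force: 40.1
```

>>> arm_command --pt "0 0 0 0" --pt "0 0 0 0" --pt "0 0 0 0" --pt "0 0 0 0" --pt "0 0 0 0"

```text
time: 25.35
ee_pos: [0.4981, -0.1354, 0.0799]
tcp_rot: [-179.9, -0.0, 89.9]
wrist_force: [-12.2, 0.2, 7.1]
opening: 0.041
grasp_force: 40.1
```

>>> arm_command --pt "0 0 0 0" --pt "0 0 0 0" --pt "0 0 0 0" --pt "0 0 0 0" --pt "0 0 0 0" --grip_force 60 --hand 0.03

```text
time: 25.85
ee_pos: [0.4982, -0.1354, 0.0799]
tcp_rot: [-179.9, -0.0, 89.9]
wrist_force: [-11.9, 0.8, 7.9]
opening: 0.0401
grasp_force: 60.8
```

>>> arm_command --pt "0 0 0 0" --pt "0 0 0 0" --pt "0 -0.008 0 0" --pt "0 -0.008 0 0" --pt "0 -0.008 0 0" --hand 0.0854

```text
time: 26.35
ee_pos: [0.4919, -0.1355, 0.0802]
tcp_rot: [179.9, 0.0, 90.0]
wrist_force: [-0.3, 0.5, 0.3]
opening: 0.0853
grasp_force: 0.0
```

>>> arm_command --pt "0 0 -0.03 0" --pt "0 0 -0.07 0" --pt "0 0 -0.12 0" --pt "0 0 -0.15 0" --pt "0 0 -0.15 0"

```text
time: 26.85
ee_pos: [0.4933, -0.1358, 0.235]
tcp_rot: [179.5, 0.1, 90.0]
wrist_force: [0.1, 0.1, -0.2]
opening: 0.0854
grasp_force: 0.0
```

Run:
```python
from h import *
o=st(); d=shot('side','s10'); e=shot('wrist','w10')
for k in ('marker_a',):
  for r in bot.mark_of('side',k)[:5]: print(k,round(r['confidence'],2),np.round(r['location']),np.round(at('side',r['location'],0),4))
cv2.imwrite('pics/sw10.png',np.hstack([cv2.resize(d['color'][180:380,180:360],(360,400)),cv2.resize(e['color'],(440,400))]))
```

```text
t 26.85 p [ 0.4933 -0.1358  0.235 ] rot [1.795e+02 1.000e-01 9.000e+01] f [ 0.1  0.1 -0.2] op 0.0854 gf 0.0
marker_a 0.59 [181. 250.] [0.4122 0.1004 0.    ]
marker_a 0.45 [156. 219.] [0.4171 0.275  0.    ]
marker_a 0.15 [251. 212.] [0.6456 0.1575 0.    ]
```

View pics/sw10.png

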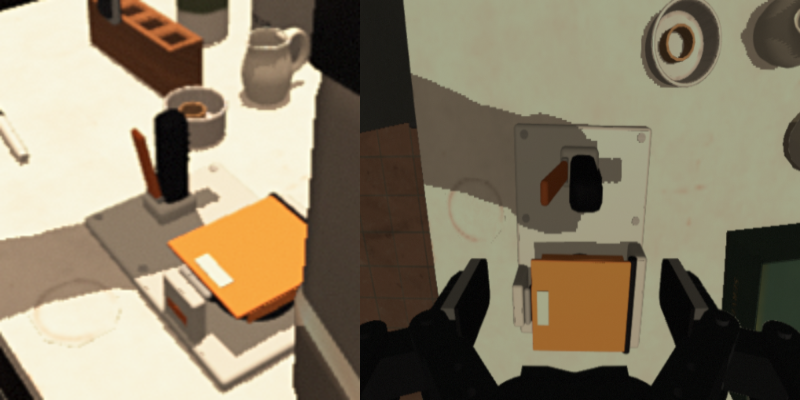

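>>> arm_command --pt "0.04 -0.02 0.01 0.05" --pt "0.08 -0.035 0.02 0.1" --pt "0.12 -0.05 0.03 0.1" --pt "0.16 -0.065 0.035 0.1" --pt "0.2 -0.08 0.035 0.1" --hand 0.04 --grip_force 25

```text
time: 27.5
ee_pos: [0.4099, 0.0658, 0.1925]
tcp_rot: [-179.8, 0.0, 84.2]
wrist_force: [0.6, 0.6, 0.2]
opening: 0.0401
grasp_force: 0.0
```

```bash
cat > mk.py <<'E'
from h import *
def sticks(n,img,lo=0):
    # white bodies/black caps against worktop: search rectangles via threshold on local contrast
    pass
def sample(n,img,a,b,off):  # grey profile across the stick at z=.008
    g=cv2.cvtColor(img,cv2.COLOR_BGR2GRAY)
    return g
E
python3 - <<'E'
from h import *
o=st(); d=shot('wrist','w11'); img=d['color']
print(np.round(d['T_tool_cam'],3).tolist())
for f in (bot.mark_of,bot.find_in):
  for r in f('wrist','marker_a')[:4]: print(round(r['confidence'],2),np.round(r['location']),np.round(at('wrist',r['location'],0.0 if f==bot.mark_of else .008),4))
# black caps: dark elongated blobs
g=cv2.cvtColor(img,cv2.COLOR_BGR2GRAY)
n,l,s,c=cv2.connectedComponentsWithStats((g<45).astype(np.uint8))
for i in range(1,n):
    if 60<s[i,4]<6000:
        r=cv2.minAreaRect(np.argwhere(l==i)[:,::-1].astype(np.float32)); print('dark',np.round(r[0]),np.round(r[1]),round(r[2]),np.round(at('wrist',r[0],.008),3))
E
```

```text
t 27.5 p [0.4099 0.0658 0.1925] rot [-179.8    0.    84.2] f [0.6 0.6 0.2] op 0.0401 gf 0.0
[[0.0, 0.957, 0.29, 0.074], [1.0, -0.0, 0.0, -0.0], [0.0, 0.29, -0.957, -0.142], [0.0, 0.0, 0.0, 1.0]]
0.62 [283. 130.] [0.4222 0.1083 0.    ]
0.72 [284. 124.] [0.4236 0.1134 0.008 ]
0.65 [265.   7.] [0.4174 0.2071 0.008 ]
0.43 [536.  90.] [0.6418 0.1231 0.008 ]
dark [284.  75.] [54. 17.] 90 [0.427 0.154 0.008]
dark [490. 246.] [11. 32.] 37 [ 0.61  -0.019  0.008]
dark [505. 257.] [19. 27.] 38 [ 0.626 -0.032  0.008]
```

```bash
rm mk.py
python3 - <<'E'
import cv2,numpy as np
g=cv2.cvtColor(cv2.imread('pics/w11.png'),cv2.COLOR_BGR2GRAY)
print(cv2.resize(g[0:300,180:400],(44,60),interpolation=cv2.INTER_AREA).tolist().__str__().replace('], [','\n'))
E
```

```text
[[179, 179, 179, 178, 179, 179, 180, 180, 180, 180, 179, 179, 180, 179, 177, 138, 176, 167, 155, 179, 178, 177, 178, 178, 178, 178, 177, 179, 178, 178, 178, 177, 178, 178, 178, 178, 178, 178, 178, 178, 179, 180, 180, 180
180, 180, 179, 178, 178, 178, 180, 180, 181, 180, 179, 178, 179, 180, 179, 130, 146, 143, 149, 178, 177, 178, 178, 178, 178, 178, 177, 178, 179, 179, 179, 178, 178, 178, 178, 178, 179, 179, 179, 179, 180, 180, 180, 179
180, 179, 179, 178, 178, 178, 180, 181, 180, 180, 179, 178, 179, 180, 180, 144, 112, 123, 153, 178, 178, 178, 178, 178, 177, 177, 177, 178, 179, 180, 179, 178, 178, 178, 178, 178, 179, 180, 180, 180, 180, 179, 180, 180
180, 179, 178, 178, 178, 179, 180, 180, 180, 180, 178, 178, 179, 180, 180, 180, 178, 179, 180, 179, 178, 178, 178, 178, 177, 177, 178, 178, 179, 180, 179, 179, 179, 178, 178, 178, 179, 180, 180, 180, 179, 180, 180, 181
179, 179, 179, 178, 178, 180, 180, 180, 180, 180, 180, 179, 180, 180, 180, 180, 180, 180, 180, 179, 179, 179, 179, 178, 178, 178, 178, 179, 180, 180, 178, 179, 179, 178, 178, 178, 179, 179, 179, 180, 180, 180, 181, 181
178
[... 10968 characters left out ...]
7, 179, 179, 180, 180, 180, 180, 180, 178, 37, 8, 12, 47, 48, 41, 12, 11, 85, 178, 178, 177, 178, 178, 178, 178
45, 12, 14, 45, 48, 46, 10, 7, 11, 156, 180, 179, 178, 178, 178, 178, 178, 176, 176, 178, 180, 178, 180, 181, 181, 180, 180, 178, 28, 6, 7, 38, 48, 48, 20, 12, 25, 163, 178, 178, 178, 178, 178, 178
11, 10, 25, 48, 48, 35, 8, 8, 9, 152, 180, 179, 178, 177, 176, 177, 178, 178, 178, 179, 180, 179, 180, 180, 180, 180, 180, 177, 22, 7, 7, 25, 48, 48, 34, 10, 10, 91, 178, 178, 178, 177, 177, 178
10, 10, 40, 48, 48, 22, 8, 7, 9, 151, 180, 178, 177, 178, 178, 178, 177, 178, 180, 179, 180, 180, 181, 180, 180, 180, 180, 177, 22, 7, 7, 13, 47, 48, 46, 13, 9, 23, 163, 178, 177, 177, 176, 176]]
```

Run:
```python
from h import *
o=st(); shot('wrist')
a=at('wrist',(285,203),.008); b=at('wrist',(285,45),.008); u=(b-a)/np.linalg.norm(b-a)
print(a,b,np.linalg.norm(b-a),np.degrees(np.arctan2(u[1],u[0])))
g=a+.033*u; Rm=R.from_euler('xyz',o['tcp_rot'],degrees=True).as_matrix()
print('grasp',g,'tool shift',Rm.T@(g-o['ee_pos']))
```

```text
t 27.65 p [0.4104 0.0664 0.1936] rot [-179.9    0.    84.5] f [ 1.   0.4 -0.8] op 0.04 gf 0.0
[0.41891408 0.04387828 0.008     ] [0.43058901 0.17772325 0.008     ] 0.1343531966910559 85.01486597691388
grasp [0.42178169 0.07675345 0.008     ] tool shift [0.01145213 0.01057315 0.18559997]
```

>>> arm_command --pt "0.0115 0.0105 0.05 0" --pt "0.0115 0.0105 0.1 0" --pt "0.0115 0.0105 0.14 0" --pt "0.0115 0.0105 0.165 0" --pt "0.0115 0.0105 0.18 0"

```text
time: 28.2
ee_pos: [0.4217, 0.0734, 0.0114]
tcp_rot: [-179.8, 0.1, 84.1]
wrist_force: [-0.4, -0.4, 0.4]
opening: 0.0398
grasp_force: 0.0
```

>>> arm_command --pt "0 0 0.004 0" --pt "0 0 0.007 0" --pt "0 0 0.009 0" --pt "0 0 0.01 0" --pt "0 0 0.01 0"

```text
time: 28.7
ee_pos: [0.4236, 0.075, 0.0053]
tcp_rot: [179.9, -0.0, 84.2]
wrist_force: [0.1, 0.1, 0.2]
opening: 0.0406
grasp_force: 0.0
```

>>> arm_command --pt "0 0 0 0" --pt "0 0 0 0" --pt "0 0 0 0" --pt "0 0 0 0" --pt "0 0 0 0" --hand 0.005 --grip_force 25

```text
time: 29.2
ee_pos: [0.4235, 0.0751, 0.0052]
tcp_rot: [180.0, -0.0, 84.3]
wrist_force: [0.5, 0.1, 5.6]
opening: 0.0126
grasp_force: 24.8
```

>>> arm_command --pt "0 0 -0.02 0" --pt "0 0 -0.05 0" --pt "0 0 -0.09 0" --pt "0 0 -0.14 0" --pt "0 0 -0.18 0"

```text
time: 29.7
ee_pos: [0.4229, 0.075, 0.187]
tcp_rot: [180.0, -0.0, 84.3]
wrist_force: [0.8, -0.1, -0.5]
opening: 0.0129
grasp_force: 24.5
```

Run:
```python
from h import *
o=st(); d=shot('wrist','w12')
g=cv2.cvtColor(d['color'],cv2.COLOR_BGR2GRAY)
print(g[::8,200:360:8].tolist().__str__().replace('], [','\n'))
```

```text
t 29.7 p [0.4229 0.075  0.187 ] rot [180.   -0.   84.3] f [ 0.8 -0.1 -0.5] op 0.0129 gf 24.5
[[186, 187, 186, 187, 187, 134, 179, 125, 187, 185, 185, 185, 187, 187, 187, 185, 184, 184, 185, 187
189, 188, 186, 186, 186, 109, 178, 106, 187, 185, 184, 186, 185, 185, 186, 184, 185, 185, 184, 186
187, 187, 186, 186, 186, 124, 187, 21, 19, 23, 19, 185, 185, 187, 186, 185, 186, 185, 185, 186
187, 188, 187, 186, 187, 156, 70, 16, 17, 21, 18, 173, 184, 185, 187, 186, 187, 185, 186, 187
188, 187, 186, 185, 188, 187, 187, 15, 17, 21, 17, 113, 184, 185, 187, 186, 185, 185, 186, 187
187, 187, 188, 185, 187, 187, 189, 21, 19, 22, 14, 89, 186, 186, 187, 186, 185, 185, 185, 186
185, 186, 186, 186, 186, 186, 189, 17, 20, 20, 17, 58, 187, 186, 187, 187, 187, 185, 186, 185
186, 186, 186, 187, 187, 188, 189, 14, 20, 21, 16, 38, 188, 188, 187, 187, 185, 186, 187, 187
187, 185, 186, 186, 188, 190, 189, 20, 20, 20, 14, 16, 189, 189, 188, 186, 187, 187, 188, 189
185, 185, 185, 187, 188, 190, 189, 18, 20, 20, 16, 14, 189, 190, 188, 186, 188, 187, 187, 189
187, 187, 187, 187, 189, 189, 188, 18, 18, 22, 17, 13
[... 3056 characters left out ...]
 10, 9, 34, 186, 96, 103, 98, 144, 24, 11, 12, 14, 10, 10, 10, 11
12, 13, 10, 9, 14, 12, 168, 186, 184, 182, 183, 128, 160, 11, 10, 12, 11, 11, 10, 10
10, 13, 12, 9, 11, 10, 184, 186, 185, 183, 181, 102, 177, 6, 9, 9, 9, 15, 11, 12
11, 12, 13, 12, 11, 10, 181, 184, 186, 185, 184, 111, 176, 11, 11, 10, 11, 10, 15, 9
7, 14, 10, 11, 12, 11, 186, 185, 187, 185, 183, 173, 177, 11, 13, 12, 9, 11, 13, 10
11, 16, 11, 10, 11, 9, 12, 10, 10, 14, 13, 10, 12, 11, 13, 9, 12, 13, 14, 12
11, 12, 12, 11, 11, 11, 9, 9, 8, 12, 7, 10, 11, 9, 6, 13, 9, 14, 12, 9
13, 8, 12, 13, 12, 6, 10, 11, 8, 10, 10, 11, 11, 10, 11, 10, 9, 13, 9, 11
11, 13, 8, 12, 7, 10, 10, 10, 13, 12, 13, 9, 10, 13, 10, 10, 14, 10, 11, 13]]
```

>>> arm_command --pt "0 0 0.05 0" --pt "0 0 0.1 0" --pt "0 0 0.145 0" --pt "0 0 0.17 0" --pt "0 0 0.18 0"

```text
time: 30.25
ee_pos: [0.4209, 0.0746, 0.0026]
tcp_rot: [-179.7, 0.1, 84.3]
wrist_force: [-10.3, -2.0, 29.8]
opening: 0.0128
grasp_force: 29.9
```

>>> arm_command --pt "0 0 0 0" --pt "0 0 0 0" --pt "0 0 0.002 0" --pt "0 0 0.004 0" --pt "0 0 0.0055 0" --hand 0.03

```text
time: 30.75
ee_pos: [0.4235, 0.075, -0.0005]
tcp_rot: [180.0, -0.0, 84.3]
wrist_force: [-2.3, -0.6, 20.3]
opening: 0.03
grasp_force: 12.0
```

>>> arm_command --pt "0 0 0 0" --pt "0 0 0 0" --pt "0 0 0 0" --pt "0 0 0 0" --pt "0 0 0 0" --hand 0.005 --grip_force 25

```text
time: 31.25
ee_pos: [0.4238, 0.0752, 0.0004]
tcp_rot: [179.9, -0.0, 84.3]
wrist_force: [-2.3, -0.3, 9.0]
opening: 0.0132
grasp_force: 26.3
```

>>> arm_command --pt "0 0 -0.02 0" --pt "0 0 -0.06 0" --pt "0 0 -0.11 -0.1" --pt "0 0 -0.16 -0.24" --pt "0 0 -0.2 -0.38"

```text
time: 31.75
ee_pos: [0.4233, 0.075, 0.2023]
tcp_rot: [179.9, 0.0, 106.4]
wrist_force: [0.1, -0.3, -0.0]
opening: 0.0134
grasp_force: 24.5
```

>>> arm_command --pt "0 0 0 -0.14" --pt "0 0 0 -0.28" --pt "0 0 0 -0.42" --pt "0 0 0 -0.56" --pt "0 0 0 -0.7"

```text
time: 32.25
ee_pos: [0.4232, 0.075, 0.1993]
tcp_rot: [180.0, 0.0, 146.5]
wrist_force: [-0.3, -0.3, -0.5]
opening: 0.0131
grasp_force: 24.5
```

>>> arm_command --pt "0 0 0 -0.14" --pt "0 0 0 -0.28" --pt "0 0 0 -0.42" --pt "0 0 0 -0.56" --pt "0 0 0 -0.59"

```text
time: 32.75
ee_pos: [0.4232, 0.075, 0.1993]
tcp_rot: [180.0, 0.0, -179.8]
wrist_force: [-0.3, 0.2, -0.2]
opening: 0.0128
grasp_force: 24.5
```

Run:
```python
from h import *
o=st(); print(np.round(o['q'],1)); d=shot('wrist','w13')
g=cv2.cvtColor(d['color'],cv2.COLOR_BGR2GRAY)
print(g[0::14,230:330:6].tolist().__str__().replace('], [','\n'))
print(proj('wrist',[o['ee_pos']+np.array([0.033,0,0.008]),o['ee_pos']+np.array([-0.102,0,.008])]))
```

```text
t 32.75 p [0.4232 0.075  0.1993] rot [ 180.     0.  -179.8] f [-0.3  0.2 -0.2] op 0.0128 gf 24.5
[ 10.  -12.   -9.6  92.4   0.    9.8]
[[28, 28, 26, 27, 27, 28, 27, 27, 26, 29, 30, 31, 61, 56, 47, 51, 52
30, 30, 31, 31, 19, 4, 6, 6, 8, 55, 62, 62, 61, 54, 51, 49, 45
88, 87, 88, 76, 7, 7, 8, 7, 7, 7, 89, 89, 159, 161, 161, 161, 161
90, 88, 89, 66, 8, 10, 9, 4, 5, 4, 88, 87, 160, 159, 160, 162, 163
89, 89, 89, 60, 8, 9, 7, 8, 6, 5, 88, 88, 156, 161, 160, 161, 161
89, 89, 88, 56, 7, 10, 5, 5, 8, 3, 86, 89, 90, 162, 161, 161, 160
89, 89, 88, 50, 4, 5, 7, 8, 4, 7, 67, 90, 88, 157, 163, 162, 162
89, 89, 90, 49, 5, 5, 8, 8, 8, 6, 27, 88, 88, 89, 89, 163, 163
89, 88, 88, 37, 6, 8, 7, 7, 5, 7, 12, 89, 89, 89, 88, 88, 162
88, 89, 89, 27, 6, 7, 6, 8, 6, 11, 5, 91, 89, 91, 90, 90, 161
88, 90, 91, 24, 7, 9, 4, 7, 6, 6, 2, 90, 89, 89, 90, 90, 157
90, 89, 90, 86, 11, 8, 8, 12, 10, 26, 57, 89, 91, 89, 90, 89, 90
90, 90, 90, 90, 75, 84, 89, 89, 86, 82, 67, 91, 89, 89, 88, 89, 89
88, 88, 89, 88, 74, 84, 88, 88, 86, 80, 66, 90, 90, 89, 90, 154, 162
89, 88, 89, 89, 72, 82, 88, 89, 85, 81, 65, 90, 90, 16
[... 355 characters left out ...]
6, 85, 80, 28, 42, 43, 150, 159, 159, 159
9, 39, 42, 42, 7, 77, 84, 85, 84, 80, 21, 32, 43, 43, 8, 9, 82
6, 41, 43, 22, 4, 75, 83, 85, 85, 81, 22, 5, 43, 43, 11, 7, 7
8, 4, 6, 25, 4, 74, 83, 85, 84, 80, 14, 13, 18, 7, 10, 8, 9
7, 9, 10, 10, 6, 74, 82, 85, 84, 80, 24, 13, 7, 6, 6, 7, 6
8, 11, 8, 14, 52, 72, 81, 84, 85, 80, 63, 14, 7, 6, 8, 8, 9
7, 5, 7, 30, 138, 75, 80, 85, 84, 79, 158, 18, 8, 8, 6, 7, 8
10, 5, 10, 161, 30, 28, 83, 88, 88, 60, 30, 29, 11, 5, 9, 7, 5
7, 6, 8, 160, 30, 30, 29, 31, 29, 29, 31, 29, 10, 6, 6, 6, 7
8, 8, 11, 5, 7, 7, 8, 6, 9, 9, 8, 9, 7, 7, 6, 7, 11
9, 10, 10, 9, 11, 7, 8, 7, 5, 10, 11, 8, 7, 9, 11, 6, 10]]
[[272.81862787 355.94350119]
 [274.58774585   7.21974654]]
```

>>> arm_command --pt "-0.02 0.02 0 0.14" --pt "-0.04 0.04 0 0.28" --pt "-0.06 0.06 0 0.42" --pt "-0.08 0.08 0 0.56" --pt "-0.1 0.1 0 0.7"

```text
time: 33.3
ee_pos: [0.5241, 0.1758, 0.1992]
tcp_rot: [180.0, 0.0, 139.4]
wrist_force: [1.0, 0.1, 0.2]
opening: 0.0132
grasp_force: 24.4
```

>>> arm_command --pt "0 0 0 0.14" --pt "0 0 0 0.28" --pt "0 0 0 0.42" --pt "0 0 0 0.56" --pt "0 0 0 0.7"

```text
time: 33.8
ee_pos: [0.5233, 0.1749, 0.1991]
tcp_rot: [-180.0, 0.0, 99.3]
wrist_force: [0.8, 0.6, 0.0]
opening: 0.0133
grasp_force: 24.4
```

>>> arm_command --pt "0 0 0 0.15" --pt "0 0 0 0.15" --pt "0 0 0 0.15" --pt "0 0 0 0.15" --pt "0 0 0 0.15"

```text
time: 34.3
ee_pos: [0.5233, 0.1749, 0.1993]
tcp_rot: [-180.0, 0.0, 91.2]
wrist_force: [0.1, 0.3, 0.2]
opening: 0.0133
grasp_force: 24.4
```

Run:
```python
from h import *
o=st(); d=shot('wrist','w14'); shot('top'); shot('side')
for c in ('wrist','top','side'):
  for k in ('stand_hole0','stand'):
    for r in bot.mark_of(c,k)[:5]: print(c,k,round(r['confidence'],2),np.round(r['location']),np.round(at(c,r['location'],.075 if 'h' in k else 0),4))
Rm=R.from_euler('xyz',o['tcp_rot'],degrees=True).as_matrix()
print(Rm.T@(np.array([.646,.272,.1])-o['ee_pos']))
```

```text
t 34.3 p [0.5233 0.1749 0.1993] rot [-180.     0.    91.2] f [0.1 0.3 0.2] op 0.0133 gf 24.4
wrist stand_hole0 0.91 [449. 125.] [0.6463 0.2313 0.075 ]
wrist stand_hole0 0.73 [432. 258.] [0.6487 0.1292 0.075 ]
wrist stand_hole0 0.69 [422. 315.] [0.649  0.0775 0.075 ]
wrist stand_hole0 0.57 [444. 194.] [0.65   0.1814 0.075 ]
wrist stand 0.8 [406. 198.] [0.6504 0.1573 0.    ]
top stand_hole0 0.79 [203. 206.] [0.6418 0.2257 0.075 ]
top stand_hole0 0.76 [255. 203.] [0.6467 0.0785 0.075 ]
top stand_hole0 0.72 [237. 203.] [0.6487 0.1302 0.075 ]
top stand_hole0 0.6 [219. 204.] [0.6445 0.1803 0.075 ]
top stand 0.69 [230. 209.] [0.6436 0.1587 0.    ]
side stand_hole0 0.97 [268. 197.] [0.6558 0.0842 0.075 ]
side stand_hole0 0.84 [258. 191.] [0.6529 0.1266 0.075 ]
side stand_hole0 0.69 [237. 175.] [0.6575 0.2455 0.075 ]
side stand_hole0 0.64 [246. 185.] [0.6448 0.1779 0.075 ]
side stand_hole0 0.26 [276. 241.] [ 0.5578 -0.0939  0.075 ]
side stand 0.81 [251. 210.] [0.6513 0.1637 0.    ]
side stand 0.45 [281. 193.] [0.7765 0.1983 0.    ]
[0.09445448 0.12477143 0.09926484]
```

>>> arm_command --pt "0.03 0.03 0 0" --pt "0.06 0.06 0 0" --pt "0.085 0.09 0.02 0" --pt "0.0955 0.12 0.05 0" --pt "0.0955 0.1248 0.09 0"

```text
time: 35.25
ee_pos: [0.649, 0.2747, 0.1079]
tcp_rot: [179.9, -0.1, 91.2]
wrist_force: [0.5, 0.1, -0.9]
opening: 0.0132
grasp_force: 24.5
```

>>> arm_command --pt "0 0 0.015 0" --pt "0 0 0.025 0" --pt "0 0 0.03 0" --pt "0 0 0.034 0" --pt "0 0 0.038 0"

```text
time: 35.75
ee_pos: [0.6469, 0.2733, 0.0737]
tcp_rot: [179.8, -0.1, 91.1]
wrist_force: [-0.8, 2.8, 7.9]
opening: 0.0129
grasp_force: 24.4
```

Run:
```python
from h import *
o=st(); d=shot('wrist','w15')
g=cv2.cvtColor(d['color'],cv2.COLOR_BGR2GRAY)
print(g[0::14,230:330:6].tolist().__str__().replace('], [','\n'))
```

```text
t 35.75 p [0.6469 0.2733 0.0737] rot [ 1.798e+02 -1.000e-01  9.110e+01] f [-0.8  2.8  7.9] op 0.0129 gf 24.4
[[180, 180, 181, 181, 181, 180, 181, 180, 180, 180, 181, 179, 179, 181, 181, 181, 182
180, 180, 180, 181, 180, 181, 165, 152, 158, 182, 181, 181, 181, 182, 184, 183, 183
181, 181, 180, 179, 133, 14, 17, 19, 20, 14, 67, 181, 183, 183, 183, 183, 182
182, 180, 180, 181, 104, 18, 19, 20, 17, 14, 30, 181, 183, 183, 183, 183, 183
181, 180, 181, 181, 63, 16, 19, 19, 16, 16, 15, 181, 181, 183, 182, 183, 185
181, 181, 181, 181, 35, 26, 18, 20, 17, 14, 11, 182, 183, 182, 184, 183, 183
180, 180, 181, 182, 18, 15, 18, 22, 20, 15, 14, 182, 183, 182, 182, 182, 181
181, 181, 181, 182, 9, 17, 20, 17, 18, 15, 15, 181, 181, 181, 181, 183, 182
180, 181, 181, 181, 13, 16, 19, 20, 18, 16, 14, 182, 182, 182, 181, 181, 181
180, 181, 180, 180, 16, 16, 18, 20, 18, 16, 14, 183, 183, 183, 183, 181, 181
100, 100, 101, 101, 14, 14, 19, 22, 17, 17, 15, 174, 182, 183, 183, 182, 182
101, 101, 102, 100, 83, 154, 105, 149, 81, 89, 79, 119, 181, 183, 182, 181, 180
98, 99, 101, 101, 79, 95, 100, 101, 99, 93, 79,
[... 474 characters left out ...]
1
31, 31, 49, 49, 9, 89, 97, 98, 96, 88, 33, 48, 49, 32, 32, 101, 100
13, 45, 49, 50, 7, 91, 97, 97, 95, 89, 25, 40, 49, 50, 10, 15, 72
10, 49, 50, 25, 9, 90, 97, 96, 94, 88, 21, 9, 49, 49, 10, 13, 7
12, 12, 9, 29, 5, 89, 96, 97, 94, 88, 16, 15, 20, 10, 13, 9, 9
9, 11, 12, 11, 6, 88, 96, 97, 94, 87, 27, 15, 7, 8, 12, 11, 9
9, 9, 12, 15, 22, 87, 96, 97, 93, 88, 55, 14, 9, 10, 9, 11, 9
12, 10, 7, 29, 25, 85, 94, 97, 93, 85, 32, 23, 10, 10, 10, 11, 11
8, 9, 11, 31, 32, 84, 96, 99, 96, 86, 33, 33, 14, 9, 11, 9, 11
11, 9, 9, 31, 31, 32, 32, 31, 32, 33, 30, 31, 7, 10, 12, 11, 10
8, 9, 11, 9, 8, 11, 11, 12, 9, 7, 10, 8, 11, 9, 11, 10, 9
9, 10, 11, 11, 7, 12, 10, 8, 10, 10, 11, 9, 10, 11, 9, 8, 10]]
```

>>> arm_command --pt "0 0 0.003 0" --pt "0 0 0.006 0" --pt "0 0 0.008 0" --pt "0 0 0.01 0" --pt "0 0 0.012 0"

```text
time: 36.3
ee_pos: [0.6469, 0.2735, 0.0621]
tcp_rot: [179.8, -0.1, 91.1]
wrist_force: [-1.2, 0.4, 7.7]
opening: 0.013
grasp_force: 26.1
```

```bash
cat > tip.py <<'E'
from h import *
# tilt from the far end row of the held stick (centre column), stick leaves grasp C toward +tool x
def tilt(L=.102,hz=.008,col=(258,288),save=None):
    o=st(); d=shot('wrist',save); g=cv2.cvtColor(d['color'],cv2.COLOR_BGR2GRAY)
    print('profile',[int(v) for v in np.median(g[0:400:8,264:284],axis=1)])
    Rm=R.from_euler('xyz',o['tcp_rot'],degrees=True).as_matrix()
    for t in range(0,95,10):
        a=np.radians(t); E=np.array([L*np.cos(a),0,-hz+L*np.sin(a)]); 
        pts=[E+.008*np.array([s*np.sin(a),0,-s*np.cos(a)]) for s in(1,-1)]
        K=np.array([(L-.045)*np.cos(a)+.008*np.sin(a),0,-hz+(L-.045)*np.sin(a)-.008*np.cos(a)])
        print(t,np.round([proj('wrist',Rm@p+o['ee_pos'])[0,1] for p in pts+[K]]),end=' ')
E
python3 -c "
from tip import *
tilt(save='w16')"
```

```text
t 36.3 p [0.6469 0.2735 0.0621] rot [ 1.798e+02 -1.000e-01  9.110e+01] f [-1.2  0.4  7.7] op 0.013 gf 26.1
profile [177, 177, 177, 177, 177, 178, 175, 16, 15, 15, 16, 17, 17, 17, 16, 16, 16, 16, 18, 93, 95, 95, 96, 95, 96, 96, 95, 96, 96, 96, 96, 96, 96, 96, 96, 96, 96, 96, 97, 97, 97, 97, 97, 98, 97, 97, 98, 97, 97, 10]
0 [ -1.  10. 146.] 10 [ 12.  28. 141.] 20 [ 30.  49. 141.] 30 [ 51.  72. 145.] 40 [ 74.  96. 153.] 50 [ 98. 120. 163.] 60 [123. 145. 176.] 70 [148. 171. 190.] 80 [173. 196. 205.] 90 [199. 222. 221.]
```

>>> arm_command --pt "0 0 0.001 0" --pt "0 0 0.002 0" --pt "0 0 0.0025 0" --pt "0 0 0.0025 0" --pt "0 0 0.0025 0"

```text
time: 36.85
ee_pos: [0.6471, 0.2734, 0.0598]
tcp_rot: [179.8, -0.1, 91.1]
wrist_force: [-0.8, 0.3, 7.3]
opening: 0.0132
grasp_force: 26.8
```

>>> arm_command --pt "0.002 0 -0.02 0" --pt "0.002 0 -0.06 0" --pt "0.002 0 -0.1 0" --pt "0 0 -0.135 0" --pt "-0.03 0 -0.145 0"

```text
time: 37.35
ee_pos: [0.6475, 0.2453, 0.2075]
tcp_rot: [179.6, -0.2, 91.3]
wrist_force: [1.3, -0.1, 0.2]
opening: 0.0128
grasp_force: 25.9
```

>>> arm_command --pt "-0.045 0.002 0 0" --pt "-0.09 0.004 0 0" --pt "-0.135 0.006 0 0" --pt "-0.18 0.008 0 0" --pt "-0.225 0.009 0 0"

```text
time: 37.85
ee_pos: [0.6602, 0.0162, 0.2031]
tcp_rot: [179.9, 0.0, 91.1]
wrist_force: [0.5, -0.6, 0.2]
opening: 0.0135
grasp_force: 25.9
```

>>> arm_command --pt "-0.04 0 0 0" --pt "-0.07 0 0 0" --pt "-0.07 0 0 0" --pt "-0.07 0 0 0" --pt "-0.07 0 0 0"

```text
time: 38.35
ee_pos: [0.6617, -0.0511, 0.2024]
tcp_rot: [180.0, -0.0, 91.2]
wrist_force: [-0.1, 1.7, -0.2]
opening: 0.0132
grasp_force: 25.9
```

```bash
python3 -c "
from tip import *
tilt(save='w17')
shot('side'); shot('top')
for c in ('side','top','wrist'):
  for r in bot.mark_of(c,'ramekin')[:1]: print(c,r['confidence'],at(c,r['location'],0))
"
```

```text
t 38.35 p [ 0.6617 -0.0511  0.2024] rot [180.   -0.   91.2] f [-0.1  1.7 -0.2] op 0.0132 gf 25.9
profile [31, 74, 108, 107, 93, 105, 63, 31, 18, 17, 17, 17, 17, 19, 18, 19, 18, 18, 19, 79, 102, 103, 103, 103, 104, 104, 104, 104, 104, 104, 104, 104, 104, 104, 105, 105, 105, 105, 105, 105, 106, 106, 106, 106, 107, 106, 106, 106, 105, 12]
0 [ -1.  10. 146.] 10 [ 12.  28. 141.] 20 [ 30.  49. 141.] 30 [ 51.  72. 145.] 40 [ 74.  96. 153.] 50 [ 98. 120. 163.] 60 [123. 145. 176.] 70 [148. 171. 190.] 80 [173. 196. 205.] 90 [199. 222. 221.] side 0.95 [ 0.6032305  -0.02570218  0.        ]
wrist 0.9 [ 0.61551625 -0.01862547  0.        ]
```

>>> arm_command --pt "0 0.004 0.03 0" --pt "0 0.004 0.06 0" --pt "0 0.004 0.085 0" --pt "0 0.004 0.098 0" --pt "0.004 0.004 0.1 0"

```text
time: 39.15
ee_pos: [0.6647, -0.0478, 0.1001]
tcp_rot: [-179.8, -0.0, 91.1]
wrist_force: [-0.1, 1.3, -0.5]
opening: 0.0134
grasp_force: 25.9
```

>>> arm_command --pt "0.006 0 0 0" --pt "0.012 0 0 0" --pt "0.018 0 0 0" --pt "0.024 0 0 0" --pt "0.03 0 0 0"

```text
time: 39.65
ee_pos: [0.6663, -0.0195, 0.1047]
tcp_rot: [179.7, 0.2, 91.0]
wrist_force: [0.7, -9.8, 4.4]
opening: 0.013
grasp_force: 29.2
```

```bash
python3 -c "
from tip import *
tilt(save='w18')"
```

```text
t 39.65 p [ 0.6663 -0.0195  0.1047] rot [179.7   0.2  91. ] f [ 0.7 -9.8  4.4] op 0.013 gf 29.2
profile [71, 67, 66, 73, 84, 84, 85, 87, 87, 89, 114, 113, 73, 16, 17, 18, 17, 18, 17, 10, 11, 33, 106, 107, 107, 108, 108, 108, 109, 110, 111, 111, 111, 111, 111, 112, 112, 113, 113, 113, 114, 114, 114, 115, 116, 116, 114, 113, 111, 13]
0 [ -1.  10. 146.] 10 [ 12.  28. 141.] 20 [ 30.  49. 141.] 30 [ 51.  72. 145.] 40 [ 74.  96. 153.] 50 [ 98. 120. 163.] 60 [123. 145. 176.] 70 [148. 171. 190.] 80 [173. 196. 205.] 90 [199. 222. 221.]
```

>>> arm_command --pt "0.006 0 0 0" --pt "0.013 0 0 0" --pt "0.02 0 0 0" --pt "0.027 0 0 0" --pt "0.034 0 0 0"

```text
time: 40.2
ee_pos: [0.6651, 0.0158, 0.104]
tcp_rot: [179.8, 0.1, 91.1]
wrist_force: [0.8, -5.5, 2.1]
opening: 0.0129
grasp_force: 30.5
```

>>> arm_command --pt "0.006 0 0 0" --pt "0.012 0 0 0" --pt "0.018 0 0 0" --pt "0.022 0 0 0" --pt "0.026 0 0 0"

```text
time: 40.7
ee_pos: [0.6638, 0.0424, 0.102]
tcp_rot: [180.0, 0.0, 91.1]
wrist_force: [0.8, -4.9, 2.6]
opening: 0.0132
grasp_force: 31.4
```

```bash
python3 -c "
from tip import *
tilt(save='w19')"
```

```text
t 40.7 p [0.6638 0.0424 0.102 ] rot [180.    0.   91.1] f [ 0.8 -4.9  2.6] op 0.0132 gf 31.4
profile [114, 114, 113, 86, 33, 35, 85, 85, 85, 85, 84, 84, 89, 114, 113, 113, 114, 113, 72, 63, 62, 62, 42, 37, 37, 34, 52, 57, 58, 81, 83, 85, 87, 88, 89, 90, 91, 92, 93, 94, 95, 96, 97, 95, 92, 88, 118, 117, 116, 13]
0 [ -1.  10. 146.] 10 [ 12.  28. 141.] 20 [ 30.  49. 141.] 30 [ 51.  72. 145.] 40 [ 74.  96. 153.] 50 [ 98. 120. 163.] 60 [123. 145. 176.] 70 [148. 171. 190.] 80 [173. 196. 205.] 90 [199. 222. 221.]
```

>>> arm_command --pt "-0.004 0 -0.005 0" --pt "-0.006 0 -0.03 0" --pt "-0.006 0 -0.06 0" --pt "-0.006 0 -0.09 0" --pt "-0.006 0 -0.1 0"

```text
time: 41.25
ee_pos: [0.6645, 0.0364, 0.2053]
tcp_rot: [179.8, -0.1, 91.1]
wrist_force: [0.3, -0.3, -0.9]
opening: 0.0132
grasp_force: 31.1
```

>>> arm_command --pt "0.02 -0.005 0 0" --pt "0.045 -0.01 0 0" --pt "0.07 -0.0135 0 0" --pt "0.088 -0.0135 0 0" --pt "0.093 -0.0135 0 0"

```text
time: 41.75
ee_pos: [0.6483, 0.1307, 0.201]
tcp_rot: [-179.9, -0.0, 91.2]
wrist_force: [0.6, -1.5, -0.9]
opening: 0.0132
grasp_force: 31.2
```

```bash
python3 -c "
from tip import *
tilt(save='w20')
for r in bot.mark_of('wrist','stand_hole0')[:5]: print(round(r['confidence'],2),np.round(r['location']),np.round(at('wrist',r['location'],.075),4))
o=bot.get_obs(); print(proj('wrist',[[o['ee_pos'][0],o['ee_pos'][1],o['ee_pos'][2]+.008-.102]]))
img=cv2.imread('pics/w20.png'); cv2.imwrite('pics/c20.png',cv2.resize(img,(784,588)))
"
```

```text
t 41.75 p [0.6483 0.1307 0.201 ] rot [-179.9   -0.    91.2] f [ 0.6 -1.5 -0.9] op 0.0132 gf 31.2
profile [213, 213, 117, 119, 89, 35, 111, 124, 125, 124, 95, 121, 120, 120, 123, 123, 89, 63, 38, 55, 60, 60, 55, 61, 61, 22, 8, 9, 8, 84, 85, 88, 89, 90, 91, 92, 94, 95, 96, 97, 98, 99, 100, 98, 95, 90, 119, 120, 119, 15]
0 [ -1.  10. 146.] 10 [ 12.  28. 141.] 20 [ 30.  49. 141.] 30 [ 51.  72. 145.] 40 [ 74.  96. 153.] 50 [ 98. 120. 163.] 60 [123. 145. 176.] 70 [148. 171. 190.] 80 [173. 196. 205.] 90 [199. 222. 221.] 0.92 [273. 197.] [0.6478 0.1309 0.075 ]
0.91 [278. 258.] [0.6526 0.0815 0.075 ]
0.79 [275. 131.] [0.6481 0.1796 0.075 ]
0.69 [271.  55.] [0.6446 0.2299 0.075 ]
[[273.76397972 212.52995378]]
```

View pics/c20.png

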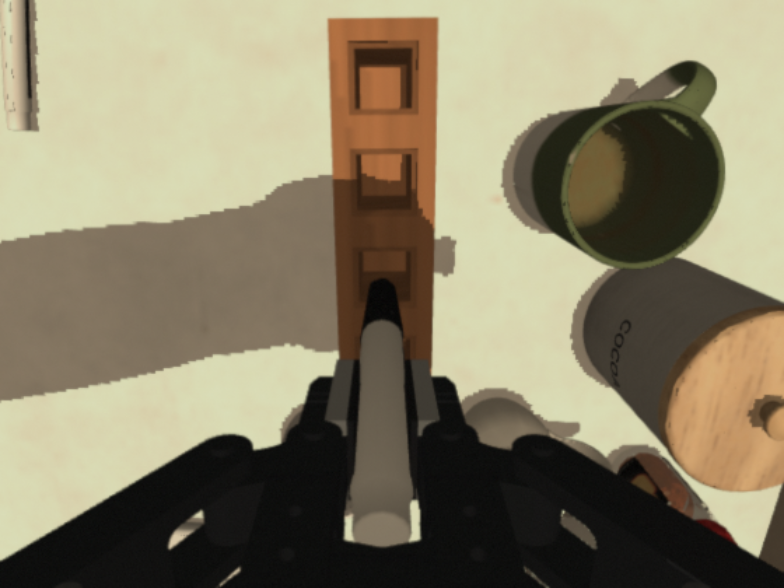

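>>> arm_command --pt "0 0 0.01 0" --pt "0 0 0.02 0" --pt "0 0 0.03 0" --pt "0 0 0.035 0" --pt "0 0 0.04 0"

```text
time: 42.35
ee_pos: [0.6483, 0.1285, 0.161]
tcp_rot: [-180.0, 0.0, 91.1]
wrist_force: [1.2, -0.9, 0.2]
opening: 0.0133
grasp_force: 31.1
```

>>> arm_command --pt "0 0 0.01 0" --pt "0 0 0.022 0" --pt "0 0 0.034 0" --pt "0 0 0.046 0" --pt "0 0 0.054 0"

```text
time: 42.85
ee_pos: [0.6481, 0.1288, 0.106]
tcp_rot: [-179.9, 0.0, 91.1]
wrist_force: [-0.3, -0.6, -0.5]
opening: 0.0132
grasp_force: 31.1
```

>>> arm_command --pt "0 0 0 0" --pt "0 0 0 0" --pt "0 0 0 0" --pt "0 0 -0.02 0" --pt "0 0 -0.05 0" --hand 0.04

```text
time: 43.35
ee_pos: [0.6479, 0.1287, 0.1571]
tcp_rot: [-179.9, 0.0, 91.1]
wrist_force: [-0.0, 1.1, 0.3]
opening: 0.0399
grasp_force: 0.0
```

>>> arm_command --pt "0 0 -0.04 0" --pt "0.02 -0.04 -0.045 0.03" --pt "0.04 -0.08 -0.045 0.06" --pt "0.06 -0.12 -0.045 0.1" --pt "0.08 -0.165 -0.045 0.115"

```text
time: 43.85
ee_pos: [0.4809, 0.2061, 0.2034]
tcp_rot: [179.9, -0.0, 84.4]
wrist_force: [-0.9, 0.9, 1.1]
opening: 0.04
grasp_force: 0.0
```

>>> arm_command --pt "0.015 -0.03 0 0" --pt "0.03 -0.07 0 0" --pt "0.03 -0.07 0 0" --pt "0.03 -0.07 0 0" --pt "0.03 -0.07 0 0"

```text
time: 44.35
ee_pos: [0.4158, 0.242, 0.2032]
tcp_rot: [179.9, -0.0, 84.5]
wrist_force: [1.3, 0.7, 0.2]
opening: 0.0402
grasp_force: 0.0
```

Run:
```python
from h import *
o=st(); d=shot('wrist','w21'); img=d['color']; shot('side'); shot('top')
for c in ('wrist','side','top'):
  for r in bot.find_in(c,'marker_a')[:4]: print(c,round(r['confidence'],2),np.round(r['location']),np.round(at(c,r['location'],.008),4))
g=cv2.cvtColor(img,cv2.COLOR_BGR2GRAY)
n,l,s,c=cv2.connectedComponentsWithStats((g<45).astype(np.uint8))
for i in range(1,n):
    if 200<s[i,4]<3000:
        r=cv2.minAreaRect(np.argwhere(l==i)[:,::-1].astype(np.float32)); print('dark',np.round(r[0]),np.round(r[1]),round(r[2]),np.round(at('wrist',r[0],.008),3))
c0=r=bot.find_in('wrist','marker_a')[0]['location']; x=int(c0[0])
print(g[0:300:6,max(0,x-40):x+40:5].tolist().__str__().replace('], [','\n'))
```

```text
t 44.35 p [0.4158 0.242  0.2032] rot [179.9  -0.   84.5] f [1.3 0.7 0.2] op 0.0402 gf 0.0
wrist 0.63 [280. 140.] [0.4253 0.2755 0.008 ]
wrist 0.56 [550. 294.] [0.6942 0.0914 0.008 ]
wrist 0.22 [524. 250.] [0.6604 0.145  0.008 ]
side 0.74 [159. 218.] [0.4217 0.263  0.008 ]
top 0.37 [238. 203.] [0.6612 0.1336 0.008 ]
dark [278.  94.] [53. 16.] 90 [0.427 0.316 0.008]
dark [555. 185.] [34.  8.] 90 [0.684 0.21  0.008]
dark [552. 244.] [31. 14.] 90 [0.689 0.149 0.008]
dark [550. 305.] [21. 15.] 9 [0.696 0.077 0.008]
dark [546. 344.] [27. 26.] 90 [0.7   0.026 0.008]
[[180, 179, 179, 179, 179, 178, 178, 179, 179, 179, 177, 177, 178, 177, 177, 177
179, 180, 179, 178, 181, 179, 179, 179, 179, 178, 177, 177, 177, 176, 177, 177
180, 178, 179, 179, 180, 180, 178, 178, 179, 177, 177, 175, 176, 176, 177, 179
179, 179, 179, 178, 179, 179, 177, 176, 176, 176, 176, 174, 176, 177, 177, 178
178, 178, 178, 179, 179, 178, 177, 178, 178, 178, 177, 177, 175, 176, 176, 176
177, 178, 177, 178, 178, 177, 177, 177, 179, 179, 178, 177, 175, 176, 176, 176
177, 177, 177, 177, 178, 179, 179, 179, 179, 178, 176, 175
[... 2454 characters left out ...]
 98, 97, 98, 99, 100, 109, 180, 179, 178, 178, 178, 177, 177, 179, 179
98, 98, 99, 99, 104, 179, 179, 178, 179, 178, 179, 180, 179, 179, 179, 180
178, 178, 178, 178, 179, 179, 179, 180, 179, 179, 178, 179, 178, 178, 179, 179
179, 179, 178, 179, 179, 179, 180, 181, 179, 179, 180, 179, 178, 179, 180, 179
178, 178, 177, 178, 178, 181, 180, 180, 181, 179, 180, 179, 178, 180, 178, 179
179, 178, 178, 179, 179, 179, 180, 181, 179, 178, 179, 179, 179, 178, 178, 176
179, 179, 176, 178, 180, 179, 180, 180, 180, 178, 177, 178, 180, 179, 179, 178
180, 178, 179, 179, 179, 178, 178, 180, 178, 176, 177, 178, 178, 178, 179, 176
178, 178, 179, 180, 179, 178, 179, 180, 179, 177, 179, 179, 180, 178, 176, 175]]
```

Run:
```python
from h import *
o=st(); shot('wrist')
a=at('wrist',(280,218),.008); b=at('wrist',(279.5,66),.008); u=(b-a)/np.linalg.norm(b-a)
print(a,b,np.linalg.norm(b-a),np.degrees(np.arctan2(u[1],u[0])))
g=a+.033*u; Rm=R.from_euler('xyz',o['tcp_rot'],degrees=True).as_matrix()
print('grasp',g,'tool shift',Rm.T@(g-o['ee_pos']))
```

```text
t 44.7 p [0.4155 0.2418 0.2025] rot [-180.     0.    84.5] f [-0.6 -0.9  0.1] op 0.04 gf 0.0
[0.41822698 0.20235816 0.008     ] [0.4301042  0.33788005 0.008     ] 0.1360413626485177 84.991362531749
grasp [0.42110808 0.23523215 0.008     ] tool shift [-0.00596097  0.00629337  0.1945445 ]
```

>>> arm_command --pt "-0.006 0.006 0.05 0" --pt "-0.006 0.006 0.1 0" --pt "-0.006 0.006 0.145 0" --pt "-0.006 0.006 0.175 0" --pt "-0.006 0.006 0.19 0"

```text
time: 45.25
ee_pos: [0.419, 0.2345, 0.0095]
tcp_rot: [-179.8, 0.1, 84.5]
wrist_force: [-1.2, 0.4, -0.1]
opening: 0.0398
grasp_force: 0.0
```

>>> arm_command --pt "0 0 0.004 0" --pt "0 0 0.007 0" --pt "0 0 0.009 0" --pt "0 0 0.011 0" --pt "0 0 0.0115 0"

```text
time: 45.75
ee_pos: [0.4209, 0.2358, 0.0018]
tcp_rot: [180.0, -0.0, 84.5]
wrist_force: [-0.3, 0.1, -0.3]
opening: 0.0396
grasp_force: 0.0
```

>>> arm_command --pt "0 0 0 0" --pt "0 0 0 0" --pt "0 0 0 0" --pt "0 0 0 0" --pt "0 0 0 0" --hand 0.005 --grip_force 25

```text
time: 46.25
ee_pos: [0.4208, 0.2357, 0.0017]
tcp_rot: [180.0, -0.0, 84.5]
wrist_force: [-1.3, -0.2, 5.8]
opening: 0.0125
grasp_force: 24.8
```

>>> arm_command --pt "0 0 -0.02 0" --pt "0 0 -0.06 -0.05" --pt "0 0 -0.1 -0.117" --pt "0 0 -0.14 -0.117" --pt "0 0 -0.16 -0.117"

```text
time: 46.75
ee_pos: [0.4212, 0.2359, 0.1647]
tcp_rot: [179.8, -0.1, 91.3]
wrist_force: [-1.3, 0.6, -0.4]
opening: 0.0129
grasp_force: 24.5
```

```bash
python3 -c "
from tip import *
tilt(save='w22')
o=bot.get_obs();Rm=R.from_euler('xyz',o['tcp_rot'],degrees=True).as_matrix()
print(Rm.T@(np.array([.647,.2735,.1])-o['ee_pos']))"
```

```text
t 46.75 p [0.4212 0.2359 0.1647] rot [ 1.798e+02 -1.000e-01  9.130e+01] f [-1.3  0.6 -0.4] op 0.0129 gf 24.5
profile [179, 19, 20, 18, 19, 18, 19, 19, 19, 19, 19, 19, 18, 19, 19, 19, 18, 20, 32, 101, 100, 100, 100, 99, 99, 99, 99, 98, 99, 99, 98, 98, 98, 97, 97, 97, 97, 97, 96, 96, 96, 95, 96, 95, 97, 183, 184, 184, 185, 11]
0 [ -1.  10. 146.] 10 [ 12.  28. 141.] 20 [ 30.  49. 141.] 30 [ 51.  72. 145.] 40 [ 74.  96. 153.] 50 [ 98. 120. 163.] 60 [123. 145. 176.] 70 [148. 171. 190.] 80 [173. 196. 205.] 90 [199. 222. 221.] [0.03209015 0.22554155 0.0679612 ]
```

>>> arm_command --pt "0.01 0.045 0 0" --pt "0.02 0.09 0 0" --pt "0.03 0.135 0 0" --pt "0.032 0.18 0 0" --pt "0.032 0.2255 0 0"

```text
time: 47.3
ee_pos: [0.6468, 0.2728, 0.1602]
tcp_rot: [-180.0, 0.0, 91.3]
wrist_force: [0.5, -0.2, 0.0]
opening: 0.0128
grasp_force: 24.6
```

>>> arm_command --pt "0 0 0.02 0" --pt "0 0 0.045 0" --pt "0 0 0.065 0" --pt "0 0 0.075 0" --pt "0 0 0.08 0"

```text
time: 47.8
ee_pos: [0.6448, 0.2722, 0.0798]
tcp_rot: [-179.9, 0.0, 91.2]
wrist_force: [-0.7, -0.7, 0.1]
opening: 0.0129
grasp_force: 24.6
```

>>> arm_command --pt "0 0 0.004 0" --pt "0 0 0.008 0" --pt "0 0 0.012 0" --pt "0 0 0.015 0" --pt "0 0 0.018 0"

```text
time: 48.3
ee_pos: [0.6459, 0.2734, 0.0659]
tcp_rot: [179.8, -0.1, 91.3]
wrist_force: [-3.3, 2.5, 9.0]
opening: 0.013
grasp_force: 27.6
```

```bash
python3 -c "
from tip import *
tilt(save='w23')"
```

```text
t 48.3 p [0.6459 0.2734 0.0659] rot [ 1.798e+02 -1.000e-01  9.130e+01] f [-3.3  2.5  9. ] op 0.013 gf 27.6
profile [177, 177, 177, 177, 114, 17, 16, 16, 16, 17, 16, 18, 16, 16, 17, 17, 17, 19, 171, 96, 96, 96, 96, 96, 96, 96, 96, 96, 96, 97, 97, 96, 97, 96, 96, 96, 97, 96, 96, 96, 96, 96, 97, 96, 97, 97, 97, 30, 32, 9]
0 [ -1.  10. 146.] 10 [ 12.  28. 141.] 20 [ 30.  49. 141.] 30 [ 51.  72. 145.] 40 [ 74.  96. 153.] 50 [ 98. 120. 163.] 60 [123. 145. 176.] 70 [148. 171. 190.] 80 [173. 196. 205.] 90 [199. 222. 221.]
```

>>> arm_command --pt "0 0 0.002 0" --pt "0 0 0.004 0" --pt "0 0 0.006 0" --pt "0 0 0.0068 0" --pt "0 0 0.0068 0"

```text
time: 48.85
ee_pos: [0.6464, 0.2732, 0.0595]
tcp_rot: [179.8, -0.1, 91.3]
wrist_force: [-0.9, 0.8, 7.6]
opening: 0.0131
grasp_force: 29.1
```

>>> arm_command --pt "0.002 0 -0.02 0" --pt "0.002 0 -0.06 0" --pt "0.002 0 -0.11 0" --pt "0 0 -0.155 0" --pt "0 0 -0.18 0"

```text
time: 49.35
ee_pos: [0.6458, 0.2725, 0.2425]
tcp_rot: [179.6, -0.1, 91.2]
wrist_force: [1.0, 0.6, -0.5]
opening: 0.0126
grasp_force: 28.1
```

>>> arm_command --pt "-0.045 0.002 0 0" --pt "-0.09 0.004 0 0" --pt "-0.135 0.006 0 0" --pt "-0.18 0.009 0 0" --pt "-0.225 0.0115 0 0"

```text
time: 49.85
ee_pos: [0.6617, 0.0461, 0.2378]
tcp_rot: [179.9, -0.0, 91.3]
wrist_force: [0.6, 0.2, -1.1]
opening: 0.0127
grasp_force: 28.1
```

>>> arm_command --pt "-0.04 0 0 0" --pt "-0.08 0 0 0" --pt "-0.1 0 0.02 0" --pt "-0.1 0 0.035 0" --pt "-0.1 0 0.035 0"

```text
time: 50.35
ee_pos: [0.6632, -0.0531, 0.2002]
tcp_rot: [-179.9, -0.0, 91.2]
wrist_force: [-0.2, 1.2, -0.3]
opening: 0.0129
grasp_force: 28.1
```

```bash
python3 -c "
from tip import *
tilt(save='w24')
for r in bot.mark_of('wrist','ramekin')[:1]: print(r['confidence'],at('wrist',r['location'],0))"
```

```text
t 50.35 p [ 0.6632 -0.0531  0.2002] rot [-179.9   -0.    91.2] f [-0.2  1.2 -0.3] op 0.0129 gf 28.1
profile [34, 93, 93, 89, 104, 103, 29, 21, 18, 16, 17, 17, 18, 17, 18, 18, 17, 18, 39, 169, 102, 102, 102, 102, 102, 103, 103, 103, 104, 103, 103, 104, 103, 103, 104, 104, 104, 104, 105, 105, 105, 106, 106, 106, 104, 105, 105, 107, 188, 12]
0 [ -1.  10. 146.] 10 [ 12.  28. 141.] 20 [ 30.  49. 141.] 30 [ 51.  72. 145.] 40 [ 74.  96. 153.] 50 [ 98. 120. 163.] 60 [123. 145. 176.] 70 [148. 171. 190.] 80 [173. 196. 205.] 90 [199. 222. 221.] 0.56 [ 0.61402256 -0.01814647  0.        ]
```

>>> arm_command --pt "0 0.002 0.03 0" --pt "0 0.002 0.06 0" --pt "0 0.002 0.085 0" --pt "0 0.002 0.096 0" --pt "0.004 0.002 0.098 0"

```text
time: 50.95
ee_pos: [0.6656, -0.0478, 0.1033]
tcp_rot: [-180.0, 0.0, 91.3]
wrist_force: [-1.0, -0.2, 0.6]
opening: 0.013
grasp_force: 28.1
```

>>> arm_command --pt "0.007 0 0 0" --pt "0.014 0 0 0" --pt "0.021 0 0 0" --pt "0.028 0 0 0" --pt "0.034 0 0 0"

```text
time: 51.45
ee_pos: [0.6666, -0.0153, 0.1067]
tcp_rot: [179.7, 0.2, 91.2]
wrist_force: [0.5, -9.5, 4.6]
opening: 0.0132
grasp_force: 32.0
```

>>> arm_command --pt "0.006 0 0 0" --pt "0.012 0 0 0" --pt "0.018 0 0 0" --pt "0.024 0 0 0" --pt "0.03 0 0 0"

```text
time: 51.95
ee_pos: [0.6654, 0.0155, 0.1061]
tcp_rot: [179.8, 0.1, 91.2]
wrist_force: [0.2, -5.0, 2.8]
opening: 0.0133
grasp_force: 32.8
```

```bash
python3 -c "
from tip import *
tilt(save='w25')"
```

```text
t 51.95 p [0.6654 0.0155 0.1061] rot [1.798e+02 1.000e-01 9.120e+01] f [ 0.2 -5.   2.8] op 0.0133 gf 32.8
profile [220, 218, 215, 96, 55, 62, 86, 117, 117, 117, 89, 70, 86, 86, 89, 88, 90, 42, 57, 58, 61, 60, 9, 9, 10, 69, 95, 96, 97, 99, 100, 101, 102, 101, 102, 104, 104, 105, 105, 107, 107, 108, 109, 109, 106, 103, 100, 118, 116, 14]
0 [ -1.  10. 146.] 10 [ 12.  28. 141.] 20 [ 30.  49. 141.] 30 [ 51.  72. 145.] 40 [ 74.  96. 153.] 50 [ 98. 120. 163.] 60 [123. 145. 176.] 70 [148. 171. 190.] 80 [173. 196. 205.] 90 [199. 222. 221.]
```

>>> arm_command --pt "0.006 0 0 0" --pt "0.012 0 0 0" --pt "0.018 0 0 0" --pt "0.023 0 0 0" --pt "0.0275 0 0 0"

```text
time: 52.5
ee_pos: [0.6639, 0.0437, 0.1038]
tcp_rot: [180.0, 0.0, 91.3]
wrist_force: [0.0, -3.9, 1.7]
opening: 0.0127
grasp_force: 33.4
```

>>> arm_command --pt "-0.004 0 -0.005 0" --pt "-0.006 0 -0.03 0" --pt "-0.006 0 -0.06 0" --pt "-0.006 0 -0.09 0" --pt "-0.006 0 -0.098 0"

```text
time: 53.0
ee_pos: [0.6647, 0.0377, 0.2053]
tcp_rot: [179.7, -0.1, 91.3]
wrist_force: [0.4, 0.6, -0.0]
opening: 0.0128
grasp_force: 33.3
```

```bash
python3 -c "
from tip import *
tilt(save='w26')
for r in bot.mark_of('wrist','stand_hole0')[:5]: print(round(r['confidence'],2),np.round(r['location']),np.round(at('wrist',r['location'],.075),4))
o=bot.get_obs();Rm=R.from_euler('xyz',o['tcp_rot'],degrees=True).as_matrix()
print(Rm.T@(np.array([.6495,.0795,.2])-o['ee_pos']))
g=cv2.cvtColor(cv2.imread('pics/w26.png'),cv2.COLOR_BGR2GRAY)
print(g[150:260:6,230:320:5].tolist().__str__().replace('], [','\n'))"
```

```text
t 53.0 p [0.6647 0.0377 0.2053] rot [ 1.797e+02 -1.000e-01  9.130e+01] f [ 0.4  0.6 -0. ] op 0.0128 gf 33.3
profile [108, 102, 110, 111, 111, 103, 71, 72, 90, 119, 199, 207, 203, 111, 110, 106, 92, 63, 57, 42, 51, 56, 91, 113, 112, 58, 8, 7, 7, 79, 81, 83, 85, 86, 87, 88, 89, 90, 91, 92, 93, 95, 93, 89, 84, 114, 114, 113, 124, 13]
0 [ -1.  10. 146.] 10 [ 12.  28. 141.] 20 [ 30.  49. 141.] 30 [ 51.  72. 145.] 40 [ 74.  96. 153.] 50 [ 98. 120. 163.] 60 [123. 145. 176.] 70 [148. 171. 190.] 80 [173. 196. 205.] 90 [199. 222. 221.] 0.65 [252.  66.] [0.6483 0.1302 0.075 ]
[ 0.04221324 -0.01405596  0.00275931]
[[53, 46, 36, 39, 35, 36, 37, 36, 36, 52, 56, 57, 84, 167, 201, 200, 201, 200
53, 43, 32, 35, 35, 35, 34, 33, 34, 50, 55, 58, 83, 111, 200, 199, 200, 201
52, 48, 48, 47, 47, 45, 48, 51, 53, 52, 55, 57, 83, 110, 119, 200, 202, 202
53, 52, 53, 52, 49, 51, 52, 56, 58, 56, 56, 58, 84, 111, 111, 174, 192, 197
53, 52, 54, 53, 50, 51, 54, 56, 58, 56, 57, 58, 93, 112, 112, 112, 110, 109
114, 113, 114, 113, 114, 114, 113, 114, 114, 113, 112, 112, 112, 113, 113, 112, 111, 110
114, 115, 113, 113,
[... 333 characters left out ...]
, 66, 75, 112, 112, 113, 8, 9, 7, 6, 112, 111, 110, 153, 198, 109, 108
100, 106, 72, 65, 82, 113, 109, 7, 8, 7, 7, 106, 112, 122, 199, 156, 108, 93
105, 105, 96, 83, 65, 112, 71, 8, 7, 7, 12, 63, 112, 198, 199, 109, 109, 81
94, 106, 104, 97, 78, 88, 24, 33, 78, 77, 27, 17, 113, 200, 201, 190, 110, 78
51, 106, 104, 104, 104, 69, 70, 81, 81, 80, 78, 39, 113, 200, 201, 199, 156, 78
89, 106, 106, 105, 96, 85, 78, 82, 82, 81, 79, 72, 203, 202, 200, 200, 201, 77
106, 106, 106, 104, 71, 95, 80, 83, 82, 83, 80, 75, 201, 202, 201, 201, 201, 129
157, 160, 192, 149, 71, 96, 81, 84, 84, 84, 82, 78, 202, 202, 201, 201, 201, 200
197, 187, 98, 55, 56, 12, 83, 85, 85, 85, 83, 79, 17, 58, 58, 120, 201, 201]]
```

>>> arm_command --pt "0.012 -0.004 0 0" --pt "0.025 -0.008 0 0" --pt "0.036 -0.012 0 0" --pt "0.042 -0.014 0 0" --pt "0.042 -0.014 0 0"

```text
time: 53.6
ee_pos: [0.6485, 0.0804, 0.2013]
tcp_rot: [-180.0, -0.0, 91.3]
wrist_force: [0.1, 0.5, 0.5]
opening: 0.0131
grasp_force: 33.3
```

>>> arm_command --pt "0 0 0.01 0" --pt "0 0 0.02 0" --pt "0 0 0.03 0" --pt "0 0 0.037 0" --pt "0 0 0.042 0"

```text
time: 54.1
ee_pos: [0.6487, 0.0787, 0.1582]
tcp_rot: [-179.9, 0.0, 91.2]
wrist_force: [-0.1, 0.1, 0.1]
opening: 0.0129
grasp_force: 33.3
```

>>> arm_command --pt "0 0 0.01 0" --pt "0 0 0.022 0" --pt "0 0 0.034 0" --pt "0 0 0.046 0" --pt "0 0 0.052 0"

```text
time: 54.6
ee_pos: [0.6484, 0.0789, 0.1056]
tcp_rot: [-179.9, 0.0, 91.2]
wrist_force: [0.4, 0.1, -1.0]
opening: 0.0133
grasp_force: 33.3
```

>>> arm_command --pt "0 0 0 0" --pt "0 0 0 0" --pt "0 0 0 0" --pt "0 0 -0.02 0" --pt "0 0 -0.05 0" --hand 0.04

```text
time: 55.1
ee_pos: [0.6483, 0.0789, 0.1568]
tcp_rot: [-179.8, 0.0, 91.2]
wrist_force: [1.1, -0.2, 1.3]
opening: 0.04
grasp_force: 0.0
```

>>> arm_command --pt "0 0 -0.045 0" --pt "0 0 -0.09 0" --pt "0 -0.04 -0.1 0" --pt "0 -0.09 -0.1 0" --pt "0 -0.13 -0.1 0"

```text
time: 55.6
ee_pos: [0.5178, 0.0762, 0.2585]
tcp_rot: [179.9, -0.0, 91.2]
wrist_force: [-0.3, 1.2, 0.3]
opening: 0.0399
grasp_force: 0.0
```

>>> arm_command --pt "-0.02 -0.02 0 0" --pt "-0.06 -0.04 0 0" --pt "-0.09 -0.06 0 0" --pt "-0.1 -0.06 0 0" --pt "-0.1 -0.06 0 0"

```text
time: 56.1
ee_pos: [0.4613, -0.0261, 0.2584]
tcp_rot: [179.9, 0.0, 91.1]
wrist_force: [1.1, -0.2, 0.7]
opening: 0.0404
grasp_force: 0.0
```

Run:
```python
from h import *
o=st(); shot('side','s30'); shot('top','t30'); shot('wrist','w30')
for k,z in (('marker_a',.075),('core',.005),('ramekin',0),('cover_lip',.06),('trigger_pad',.103),('roll',.014),('mug',0),('jug',0),('stand_hole0',.075)):
  for c in ('side','top','wrist'):
    for r in bot.find_in(c,k)[:4 if k[0]=='m' and 'k' in k else (4 if 'hole' in k else 1)]: print(k,c,round(r['confidence'],2),np.round(r['location']),np.round(at(c,r['location'],z),3))
for y in (.079,.129): print(proj('side',[[.649,y,.142],[.649,y,.075]]).round(),proj('top',[[.649,y,.142],[.649,y,.075]]).round())
```

```text
t 56.1 p [ 0.4613 -0.0261  0.2584] rot [179.9   0.   91.1] f [ 1.1 -0.2  0.7] op 0.0404 gf 0.0
marker_a side 0.62 [269. 186.] [0.691 0.132 0.075]
marker_a top 0.65 [254. 197.] [0.665 0.079 0.075]
marker_a top 0.35 [378. 257.] [ 0.491 -0.266  0.075]
marker_a top 0.18 [291. 215.] [ 0.612 -0.023  0.075]
marker_a wrist 0.86 [525.  74.] [0.672 0.073 0.075]
marker_a wrist 0.56 [523.   7.] [0.662 0.124 0.075]
core side 0.56 [276. 232.] [0.638 0.023 0.005]
core wrist 0.96 [421. 170.] [ 0.622 -0.025  0.005]
ramekin side 0.64 [283. 239.] [ 0.638 -0.004  0.   ]
ramekin top 0.92 [290. 214.] [ 0.626 -0.022  0.   ]
ramekin wrist 0.83 [423. 166.] [ 0.626 -0.022  0.   ]
cover_lip side 0.68 [303. 310.] [ 0.484 -0.281  0.06 ]
cover_lip top 0.74 [379. 257.] [ 0.492 -0.272  0.06 ]
cover_lip wrist 0.85 [292. 369.] [ 0.487 -0.241  0.06 ]
trigger_pad side 0.7 [250. 264.] [ 0.45  -0.161  0.103]
trigger_pad top 0.6 [379. 255.] [ 0.495 -0.264  0.103]
trigger_pad wrist 0.57 [283. 302.] [ 0.473 -0.13   0.103]
roll wrist 0.59 [526.  74.] [0.713 0.077 0.014]
mug side 0.87 [283. 177.] [0.848 0.289 0.   ]
mug top 0.88 [219. 164.] [0.782 0.194 0.   ]
jug side 0.73 [314. 213.] [0.783 0.051 0.   ]
jug top 0.59 [287. 173.] [ 0.752 -0.014  0.   ]
jug wrist 0.93 [532. 160.] [ 0.748 -0.012  0.   ]
stand_hole0 side 0.85 [249. 203.] [0.6   0.086 0.075]
stand_hole0 top 0.74 [227. 206.] [0.64  0.158 0.075]
stand_hole0 wrist 0.74 [473.  48.] [0.624 0.091 0.075]
stand_hole0 wrist 0.17 [290. 368.] [ 0.484 -0.226  0.075]
[[266. 174.]
 [267. 198.]] [[252. 198.]
 [255. 203.]]
[[256. 168.]
 [256. 191.]] [[234. 198.]
 [237. 203.]]
```

Run:
```python
import cv2,numpy as np
a=cv2.imread('pics/side0.png',0);b=cv2.imread('pics/s30.png',0)
d=cv2.absdiff(a,b)[160:205:3,244:282:2]; print(d.tolist().__str__().replace('], [','\n'))
t0=cv2.imread('pics/top0.png',0);t=cv2.imread('pics/t30.png',0)
print(cv2.absdiff(t0,t)[192:212:2,196:266:2].tolist().__str__().replace('], [','\n'))
```

```text
[[0, 1, 1, 1, 5, 4, 5, 1, 1, 1, 0, 0, 1, 1, 1, 20, 2, 2, 3
1, 1, 1, 1, 1, 1, 0, 1, 1, 1, 1, 0, 0, 4, 0, 5, 2, 1, 1
0, 4, 3, 0, 1, 1, 1, 0, 7, 11, 5, 1, 1, 1, 2, 4, 1, 1, 1
0, 0, 0, 1, 0, 0, 0, 2, 73, 182, 176, 6, 0, 4, 1, 3, 4, 1, 3
1, 1, 1, 1, 1, 0, 1, 3, 58, 42, 23, 4, 0, 3, 5, 5, 2, 4, 0
1, 1, 0, 1, 0, 1, 0, 2, 84, 7, 27, 1, 0, 8, 169, 204, 152, 1, 2
2, 1, 1, 0, 0, 0, 1, 14, 213, 223, 31, 2, 2, 4, 104, 76, 44, 2, 1
3, 0, 3, 2, 1, 0, 3, 58, 227, 222, 7, 1, 2, 76, 140, 95, 41, 3, 2
1, 2, 0, 0, 3, 0, 2, 133, 237, 192, 6, 0, 5, 77, 17, 20, 2, 0, 3
1, 1, 1, 1, 2, 2, 9, 77, 135, 78, 5, 0, 0, 7, 92, 88, 4, 0, 0
4, 2, 4, 2, 5, 3, 65, 29, 80, 23, 4, 2, 14, 41, 95, 74, 5, 3, 3
0, 2, 1, 0, 2, 1, 35, 19, 46, 65, 17, 2, 20, 112, 113, 24, 1, 3, 3
3, 3, 3, 1, 1, 1, 1, 1, 1, 1, 3, 0, 14, 95, 102, 12, 2, 1, 1
4, 3, 2, 0, 1, 0, 0, 0, 2, 3, 2, 11, 31, 31, 36, 47, 15, 3, 0
2, 0, 1, 3, 0, 2, 0, 2, 1, 1, 0, 22, 2, 1, 0, 2, 2, 4, 0]]
[[0, 1, 1, 1, 0, 1, 0, 1, 0, 1, 1, 1, 0, 0, 0, 0, 1, 0, 1, 0, 1, 2, 5, 2, 1, 0, 0, 0, 1, 1, 0, 0, 8, 1, 1
1, 2, 1, 0, 1, 0, 1, 1, 0, 1, 0, 1, 1, 0, 1, 0, 0, 1, 1, 1, 3, 16,
[... 225 characters left out ...]
, 21, 0, 2, 3, 1, 26, 59, 18, 33, 21, 1
1, 2, 2, 0, 2, 0, 0, 1, 3, 0, 2, 0, 1, 5, 2, 0, 1, 1, 1, 3, 29, 64, 12, 29, 38, 0, 0, 1, 4, 45, 63, 4, 32, 3, 1
0, 4, 3, 0, 0, 1, 0, 1, 0, 1, 2, 0, 1, 3, 2, 0, 1, 0, 1, 4, 20, 52, 15, 26, 4, 1, 2, 3, 1, 34, 33, 20, 1, 1, 2
0, 0, 1, 0, 0, 3, 0, 0, 0, 1, 2, 2, 1, 1, 1, 1, 1, 3, 3, 2, 26, 15, 55, 10, 2, 0, 1, 2, 7, 35, 29, 49, 5, 0, 1
2, 4, 1, 1, 0, 1, 1, 1, 2, 1, 0, 1, 2, 0, 1, 0, 0, 1, 1, 2, 42, 62, 58, 11, 0, 2, 3, 2, 12, 67, 75, 45, 5, 1, 2
0, 1, 1, 0, 0, 1, 3, 0, 1, 0, 1, 3, 2, 1, 2, 0, 1, 1, 0, 0, 16, 23, 16, 5, 1, 0, 0, 1, 0, 10, 10, 4, 0, 0, 1
0, 1, 1, 1, 0, 2, 2, 1, 1, 0, 0, 0, 0, 1, 1, 2, 2, 1, 2, 1, 0, 1, 1, 1, 2, 0, 0, 1, 0, 2, 1, 1, 1, 1, 2]]
```

Both markers stand in their sockets, leaning slightly. The core is in the ramekin, the cover is shut, and the mug and jug are where they were. Handing in.

```bash
python3 -c "
from workcell import bot
print(bot.job_done())"
```

```text
the job is handed in; nothing more can be done
None
```

The job is handed in (no score came back): the core is in the ramekin, the new roll is on the spindle, the cover is shut, the trigger was squeezed against the grip and let go, and both markers I found stand in the pen stand, with the mug and jug left where they were.

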